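Fetch the drill-bit block from behind the bottles

TASK

The wooden drill-bit block in the grey bench tray is hemmed in by the round bottle, the square tin and the jar: stand all three aside on the white card, then lift the bit block out and set it flat in the steel parts tray. After that put the bottle, the tin and the jar back, each upright on the very spot where it stood in the bench tray. Set everything down gently, knock nothing over, and leave the little pot and the abrasive rubber in the tray alone.

Things in the scene. Friction and masses are not known exactly. Their poses are not given: they have to be found in the camera images.
- bottle_center (a point): Round white plastic bottle, 48 mm in diameter up to 66 mm above its base, then a shoulder and a black screw cap 29 mm across; 100 mm tall, about 0.13 kg, loose. The point is on its axis, half-way up (50 mm above its base); z is its axis.
- tin_center (a point): Square metal tin, 46 x 46 mm and 84 mm tall with a black screw cap (27 mm across) on top, 100 mm tall in all, about 0.15 kg, loose. The point is on its axis, 50 mm above its base; x and y are square to its side faces, z is up.
- jar_center (a point): Round amber glass jar with a wide black lid, 54 mm in diameter (body and lid), 92 mm tall, about 0.2 kg, loose. The point is on its axis, half-way up (46 mm above its base); z is its axis.
- block_center (a point): Drill-bit block: wood, 44 mm (its x) by 54 mm (its y), 34 mm high, twelve thin bit shanks standing 18 mm out of its top; 0.11 kg, loose. The point is the centre of the wood, 17 mm above its base. At the start the other three stand 4 to 20 mm from it, one before it (towards the robot), one at either side, about 79 mm between neighbours' centres; its far side is open.
- bench_tray: Shallow open grey plastic tray, fixed: 210 mm (its x) by 230 mm (its y), walls 4 mm thick and 18 mm high. The origin is the centre of its underside on the bench; its inner floor is 4 mm above that; its x points away from the robot. All the loose things listed stand in it at the start.
- card: Flat white card on the bench, fixed, 250 mm (its x) by 160 mm (its y), 2 mm thick: the place to stand things aside. The origin is the centre of its underside. It lies to one side of the bench tray, left or right.
- parts_tray: Open rectangular steel parts tray, fixed, empty: 184 mm (its x) by 144 mm (its y), walls 3 mm thick and 19 mm high with a rolled rim 5 mm wide. The origin is the centre of its underside; its inner floor is 3 mm above it. It lies on the other side of the bench tray from the card.
- pot_center (a point): Little round white flux pot with a lid, 36 mm in diameter, 22 mm tall, loose, in a far corner of the bench tray: to be left alone. The point is its centre.
- rub_center (a point): Brown abrasive rubber, 22 x 50 x 14 mm, loose, lying in the other far corner of the bench tray: to be left alone. The point is its centre.
Mind the look-alikes: they are no part of the job. Of the things that look like the part that bears block_center, the smallest one is meant.

How it is judged (in metres and radians):
On the way, in this order (a step that is already met when the one before it is completed fails the run):
1. the bottle, the tin and the jar all stand upright on the white card (x of bottle_center in the frame of card between -0.125 and 0.125 m and y of bottle_center in the frame of card between -0.08 and 0.08 m and height (world z) of each of bottle_center, tin_center below 0.06 m and angle between each of bottle_center, tin_center, jar_center's own z axis and vertical below 0.15 rad and linear speed of each of bottle, tin, jar below 0.03 m/s and x of tin_center in the frame of card between -0.125 and 0.125 m and y of tin_center in the frame of card between -0.08 and 0.08 m and x of jar_center in the frame of card between -0.125 and 0.125 m and y of jar_center in the frame of card between -0.08 and 0.08 m and height (world z) of jar_center below 0.056 m), for 0.2 s.
2. the bit block lies flat in the steel parts tray, let go (x of block_center in the frame of parts_tray between -0.075 and 0.075 m and y of block_center in the frame of parts_tray between -0.055 and 0.055 m and z of block_center in the frame of parts_tray below 0.027 m and angle between block_center's own z axis and vertical below 0.1 rad and linear speed of bit_block below 0.02 m/s and contact force between the fingers and bit_block below 0.1 N), for 0.2 s.
At the end, for the whole second after the job is handed in: The bit block stands flat on the floor of the steel parts tray (inside its walls, tilted less than 0.1 rad); the bottle, the tin and the jar are each within 15 mm of where they stood at the start, upright within 0.1 rad; all are let go and at rest (x of block_center in the frame of parts_tray between -0.075 and 0.075 m and y of block_center in the frame of parts_tray between -0.055 and 0.055 m and z of block_center in the frame of parts_tray below 0.027 m and angle between each of block_center, bottle_center, tin_center, jar_center's own z axis and vertical below 0.1 rad and linear speed of each of bit_block, bottle, tin, jar below 0.02 m/s and distance of each of bottle_center, tin_center, jar_center from where it was at the start of the episode below 0.015 m); the robot touches nothing.
It fails at once if the bottle, the tin, the jar or the bit block is knocked over (tilted more than 0.6 rad) (angle between any of bottle_center, tin_center, jar_center, block_center's own z axis and vertical above 0.6 rad).
It fails at once if the bottle, the tin, the jar or the bit block is dropped or thrown (faster than 0.7 m/s while not held) ((linear speed of bottle above 0.7 m/s and contact force between the fingers and bottle below 0.1 N) or (linear speed of tin above 0.7 m/s and contact force between the fingers and tin below 0.1 N) or (linear speed of jar above 0.7 m/s and contact force between the fingers and jar below 0.1 N) or (linear speed of bit_block above 0.7 m/s and contact force between the fingers and bit_block below 0.1 N)).
It fails at once if the pot or the abrasive rubber is shifted by more than 15 mm (distance of any of pot_center, rub_center from where it was at the start of the episode above 0.015 m).
It also fails if it takes over 144 s, if anything falls off the work surface, if the arm or the gripper's body presses on something with over 40 N, if the wrist force passes 120 N, or if a joint passes its speed limit or range.

ROBOT

A 7-joint arm with a two-finger parallel gripper is mounted at the origin on the work surface. World frame = base frame: x ahead of the robot, y to its left, z up, the work surface at z = 0. Lengths are in mm, angles in degrees, forces in N, time in s.
With the tool pointing down it reaches from about 425 to 975 mm from the base axis. Payload 16.7 kg.
Tool frame: the origin (TCP) lies on the centre line of the jaws, within the pads' length; the fingertips stand env.finger_overhang ahead of it and the grasp point (between the pads) lies 3 mm ahead of it (env.finger_overhang is the distance from the TCP to the fingertips, in mm); z points along the fingers, x is the direction in which the jaws open and shut, and the axes are right-handed (so a half turn about z gives the same grasp; the last joint's range is limited). The gripper opens to 85 mm and grips with 20 to 120 N. Pads are 22 mm wide; open, the fingers measure 114 mm over their backs; the gripper's body (76 mm by 85 mm) begins 54 mm behind the grasp point. The pads swing forward as they close: fully open they stand 13 mm farther back than shut.
Start: joints at [-8.566, 24.414, 4.234, 92.017, -1.954, 63.644, -3.845], TCP at [674.965, -0.02, 253.302] pointing down, gripper open.
Joint ranges: [-163.25, 163.25], [-28.42, 122.38], [-70.27, 78.77], [12.13, 141.07], [-58.53, 238.53], [9.26, 117.41], [-156.51, 156.51]. Speed limits (degrees/s): [108.29, 108.29, 136.94, 136.94, 172.46, 172.46, 172.46].

INTERFACE

Orientations are given as a 3x3 rotation matrix whose columns are the frame's x, y, z axes.
In Python, from station import env, cams gives the robot as it stands.
- The arm moves only by the shell command python3 -m handwheel 'ROWS' [OPENING] [FORCE]. ROWS is JSON, a list of rows, each an object of numbers: "x", "y", "z": the shift along the world's x, y, z in m; "ax", "ay", "az": the turn, a rotation vector about the world's x, y, z in rad. A call has 1 to 20 rows; each row shifts and turns the commanded pose from where the row before left it; what a row does not reach is not made up. A row lasts 1/12 s, in which the tool goes at most 41.7 mm and 7.16 degrees, less where a joint would pass 70% of its speed; a pose out of reach is approached as far as the arm can. A call is refused whole if a number of a shift passes 0.0417 or a number of a turn 0.125, either way. A call with a gripper value outside its range is refused whole. OPENING is the opening, from 0 (shut) to 1 (fully open), set as the call begins (- or left out, the last holds). The fingers move at their own pace and stop on an object; FORCE is the grip in N (left out, the last holds). Time passes only in rows, so rows that do not move let the fingers close. It gives the time, the measured TCP pose, the force and the opening at its end, in the units of the state.
- env.get_obs(): the state, without advancing time (a new reading comes with each control period).
- cams.capture(name): name is "scene" or "side" or "wrist"; returns (picture, depth): 420x560x3 uint8, blue, green, red; 420x560 float32, mm along the optical axis (not along the pixel's ray), 0 where there is no reading.
- cams.calibration(name): a dict with "fovy" (degrees; the focal length in pixels is half the picture's height over the tangent of half this angle, whatever the lens; pixels are square), "cx", "cy" (the principal point, pixels), "camera_from_world" (4x4, takes a point from world to camera coordinates). Camera axes: x right, y down, z forward; pixel columns grow to the right and rows downward; lengths in mm; the calibration is good to about 2 mm. The wrist camera is an equidistant fisheye: a pixel r from the principal point sees the ray r / f radians off the axis. A picture is of the moment at which its call begins: read the wrist's pose just before it. calibration takes no time and is no camera call; for the wrist camera it gives the pose at the moment of the call.
- env.close_job(): hands the job in, once; it reports no verdict.
The state is a dict: "time": time; "joint_pos": joint angles; "joint_velocities": joint speeds; "effort": joint torques, N m; "position": TCP position; "eef_rot": TCP orientation; "contact_force": force on the tool from outside, world axes, zero at the start; "moment": the same for the moment, N m; "width": finger opening in mm.
Only numpy, scipy, OpenCV 4.12 (cv2) and the standard library are available. Lean on these libraries where they do the work, as an engineer would, in place of code of your own. Each camera call takes 0.05 s, during which the arm holds its last target. There are 200 camera calls.

## Working session

There is one attempt and no reset: what is moved stays moved. The work goes in short steps, Python scripts to look and compute and a shell command to move; the robot and the scene stay as the last step left them, time stands still between calls to the robot, and variables do not carry over. Pictures are saved under pics/ and viewed, about 12 in all and at most 16, crops included, and the job is handed in when it is done.

```bash
ls; mkdir -p pics; python3 - <<'E'
from station import env,cams
import cv2,numpy as np
o=env.get_obs();print(o['time'],o['position'],o['eef_rot'],o['width'],env.finger_overhang)
for n in ('scene','side','wrist'):
    c=cams.calibration(n);p,d=cams.capture(n);cv2.imwrite(f'pics/{n}0.png',p);np.savez(f'pics/{n}0.npz',p=p,d=d,T=c['camera_from_world'],k=[c['fovy'],c['cx'],c['cy']])
    print(n,c['fovy'],c['cx'],c['cy'],np.round(c['camera_from_world'],3).tolist(),(d>0).mean())
E
```

```text
pics
0.0 [ 6.74616179e+02 -1.22960140e-02  2.52607663e+02] [[ 9.99999157e-01 -5.18999371e-05 -1.29720104e-03]
 [-5.19827608e-05 -9.99999997e-01 -6.38143868e-05]
 [-1.29719773e-03  6.38817651e-05 -9.99999157e-01]] 85.19391156889006 22.0
scene 57.695256553224375 282.07638863303225 210.71558406949825 [[0.159, 0.987, -0.006, -106.875], [0.75, -0.125, -0.649, -370.328], [-0.642, 0.099, -0.761, 1170.303], [0.0, 0.0, 0.0, 1.0]] 0.9958460884353741
side 57.146103583411694 283.64535529849826 214.52451071445893 [[0.882, -0.472, 0.014, -466.274], [-0.328, -0.634, -0.7, 225.435], [0.339, 0.613, -0.714, 825.052], [0.0, 0.0, 0.0, 1.0]] 0.9958630952380952
wrist 65.70646984690485 277.10254698140363 211.13547725970727 [[1.0, 0.0, -0.001, -674.788], [0.0, -0.964, 0.265, -33.931], [-0.001, -0.265, -0.964, 379.017], [0.0, 0.0, 0.0, 1.0]] 0.9828061224489796
```

View pics/scene0.png

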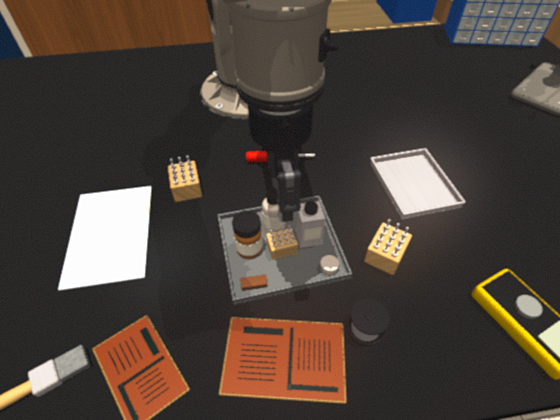

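View pics/side0.png

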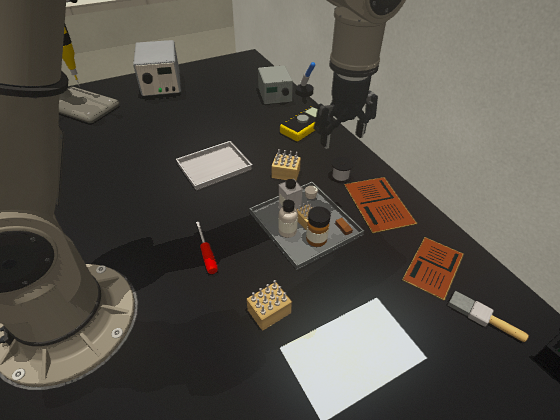

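The scene view shows three bit blocks: small one in the grey tray (282,242), decoys at (185,180) and (388,246). There is a jar look-alike at (368,322). The real jar is at (248,235), the bottle at (272,210, half hidden) and the tin at (311,225). The card is at left (110,235), which is -y, and the parts tray at right (417,182), which is +y.

```bash
cat > h.py <<'E'
import numpy as np,cv2
def cloud(n,tag):
    z=np.load(f'pics/{n}{tag}.npz');p,d,T=z['p'],z['d'],z['T'];fov,cx,cy=z['k']
    f=210/np.tan(np.radians(fov/2));v,u=np.mgrid[0:420,0:560]
    a,b=(u-cx)/f,(v-cy)/f
    if n=='wrist':
        r=np.hypot(a,b)+1e-9;s=np.tan(r)/r;a,b=a*s,b*s
    c=np.stack([a*d,b*d,d],-1)
    w=(c-T[:3,3])@T[:3,:3]
    w[d<=0]=np.nan
    return w,p
def snap(n,tag):
    from station import cams
    c=cams.calibration(n);p,d=cams.capture(n);cv2.imwrite(f'pics/{n}{tag}.png',p)
    np.savez(f'pics/{n}{tag}.npz',p=p,d=d,T=c['camera_from_world'],k=[c['fovy'],c['cx'],c['cy']])
    return cloud(n,tag)
def top(sets,x0,x1,y0,y1,s,zmin=-20,zmax=200):
    # top view colour: image right=-y, up=+x ; s px/mm
    H=np.full((int((x1-x0)*s),int((y0-y1)*-s)),-99.);C=np.zeros(H.shape+(3,),np.uint8)
    for w,p in sets:
        w=w.reshape(-1,3);p=p.reshape(-1,3)
        m=(w[:,0]>x0)&(w[:,0]<x1)&(w[:,1]>y0)&(w[:,1]<y1)&(w[:,2]>zmin)&(w[:,2]<zmax)
        w,p=w[m],p[m];o=np.argsort(w[:,2]);w,p=w[o],p[o]
        r=((x1-w[:,0])*s).astype(int).clip(0,H.shape[0]-1);c=((y1-w[:,1])*s).astype(int).clip(0,H.shape[1]-1)
        k=w[:,2]>H[r,c];C[r[k],c[k]]=p[k];H[r[k],c[k]]=w[k,2]
    return H,C
E
python3 - <<'E'
from h import *
S={n:cloud(n,'0') for n in('scene','side','wrist')}
# big blocks and trays
H,C=top([S['scene'],S['side']],400,950,-420,420,.95)
cv2.imwrite('pics/top0.png',C)
for n in S:
    w,p=S[n]; m=(abs(w[...,0]-660)<130)&(abs(w[...,1])<130)
    z=w[...,2][m];print(n,m.sum(),np.nanpercentile(z,[5,50,95]))
    hsv=cv2.cvtColor(p,cv2.COLOR_BGR2HSV)
    white=((hsv[...,1]<40)&(hsv[...,2]>200)&(w[...,2]<8)).astype(np.uint8)
    if n!='wrist':
        nn,l,st,ce=cv2.connectedComponentsWithStats(white)
        for i in range(1,nn):
            if st[i,4]>800:
                pts=w[l==i][:,:2].astype(np.float32);r=cv2.minAreaRect(pts);print(n,'white',st[i,4],r,np.nanmedian(w[l==i][:,2]))
    orange=cv2.inRange(hsv,(12,90,90),(24,200,255))*1
    nn,l,st,ce=cv2.connectedComponentsWithStats((orange>0).astype(np.uint8))
    for i in range(1,nn):
        if st[i,4]>80:
            q=w[l==i];print(n,'wood',st[i,4],ce[i],np.nanmedian(q,0),np.nanpercentile(q[:,2],95),np.nanmin(q,0),np.nanmax(q,0))
a=cv2.imread('pics/wrist0.png')
E
```

```text
scene 31030 [ -0.57459849  75.97460888 511.82633108]
scene white 2691 ((461.46917724609375, 352.0371398925781), (170.21363830566406, 128.54605102539062), 3.9829890727996826) 3.5435568550955647
scene white 7136 ((495.88983154296875, -346.9120178222656), (255.3212432861328, 164.0273895263672), 0.6177000999450684) 1.6189679965148307
scene wood 9114 [108.03149002  23.72833004] [-727.10630404 -542.53353794  -71.20497661] 20.339461443108064 [-1613.44236768 -1316.04162574  -577.15883438] [-710.83044767 -102.17940802   49.67048147]
scene wood 2094 [366.3834766  16.5      ] [-882.9752339   661.65014621 -203.09690994] 0.6513230442955643 [-1154.37666196    39.65741457  -211.55029837] [ 701.67786384 1050.96742947  513.03738366]
scene wood 342 [554.2251462   29.55263158] [-590.82564129 1533.47220631 -197.9320657 ] -111.4084068145274 [-606.30006495 1096.57227968 -294.48679289] [ -91.95553866 1630.94181093    2.79923725]
scene wood 886 [184.5        182.30361174] [ 424.0889834  -179.56511753   45.28501326] 51.20029800204741 [ 293.64412753 -229.26788024   -1.72248895] [ 433.52951247 -147.50009025   
[... 3326 characters left out ...]
8 -52.25597614  18.84936862] 20.169376989454346 [665.54632299 -77.72835213  16.47632409] [686.08151606 -30.05236718  20.99666263]
wrist wood 355 [207.01408451 229.61690141] [606.26794363 -32.35661309  67.68349797] 79.36141612384687 [576.81762056 -61.13277313  56.58198165] [619.00008762 -27.24098954  84.38191961]
wrist wood 856 [ 85.13317757 297.27336449] [ 411.08723562 -153.16720551   24.95269033] 286.48336688965816 [ 303.00185196 -202.43857813   -1.01477314] [620.35542493  13.70170678 297.82175512]
wrist wood 166 [351.71686747 332.90963855] [ 779.86901754 -212.15196962    3.56393529] 5.531984883683258 [ 6.88035616e+02 -2.33802834e+02 -1.02957579e-01] [817.45452746  11.03030548 304.49254677]
```

View pics/wrist0.png

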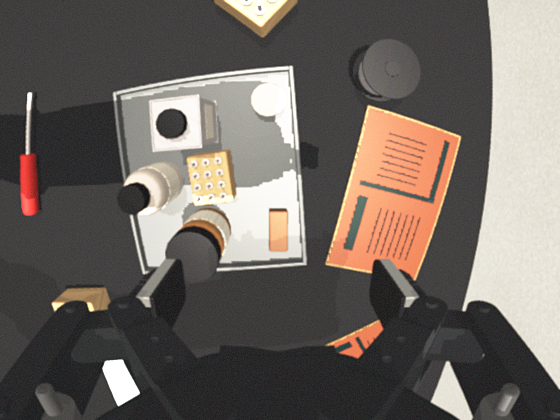

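View pics/top0.png

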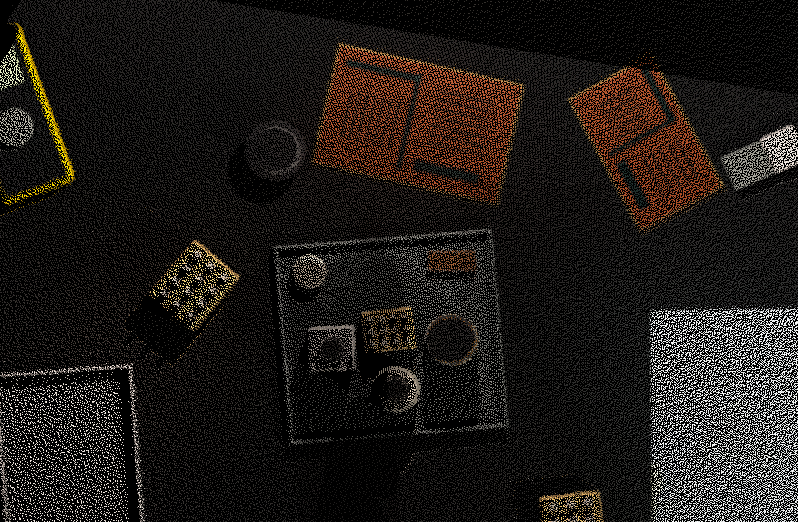

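The wrist crop (third view) shows the small block at (212,178). Tin cap is at (171,122), bottle at (150,190), jar at (205,245), pot at (268,98), rubber at (278,230). The small block (about 44x54, top z≈38) is the right one; the decoys' wood tops are at about 50. Now I'll fit the top faces.

```bash
python3 - <<'E'
from h import *
from scipy.optimize import least_squares
S={n:cloud(n,'0') for n in('scene','side','wrist')}
def sel(n,c,r,z0,z1):
    w,p=S[n];w=w.reshape(-1,3);m=(np.hypot(w[:,0]-c[0],w[:,1]-c[1])<r)&(w[:,2]>z0)&(w[:,2]<z1);return w[m]
def circ(q,R):
    # known-radius disc: enclosing circle of dense points
    d=np.median(q[:,:2],0);h=cv2.convexHull(q[:,:2].astype(np.float32))[:,0]
    f=least_squares(lambda c:np.hypot(*(h-c).T)-R,d,loss='soft_l1');return f.x,np.abs(f.fun).mean()
for nm,c,R,z0,z1 in(('bottlecap',(555,0),14.5,98,110),('bottlecap2',(555,0),14.5,96,112),('jar',(605,-57),27,91,104),('tincap',(597,70),13.5,98,112),('pot',(677,93),18,20,34)):
  for n in S:
    q=sel(n,c,45 if nm=='jar' else 30,z0,z1)
    if len(q)>20: x,e=circ(q,R);print(nm,n,len(q),x.round(1),e.round(2),np.median(q[:,2]).round(1),'ptp',np.ptp(q,0).round(0))
for nm,c,z0,z1,r in(('tinbody',(597,70),83,93,40),('block',(612,10),34,42,40),('rub',(677,-54),14,23,40),):
  for n in S:
    q=sel(n,c,r,z0,z1)
    if len(q)>20:
      H=np.zeros((200,200),np.uint8);ij=((q[:,:2]-c)+100).astype(int);H[ij[:,0],ij[:,1]]=255
      H=cv2.morphologyEx(cv2.morphologyEx(H,cv2.MORPH_CLOSE,np.ones((5,5))),cv2.MORPH_OPEN,np.ones((7,7)))
      r_=cv2.minAreaRect(np.argwhere(H).astype(np.float32));print(nm,n,len(q),np.round(np.array(r_[0])-100+c,1),r_[1:],np.median(q[:,2]).round(1))
E
```

```text
bottlecap scene 111 [539.3   4.7] 1.03 103.6 ptp [26. 21.  8.]
bottlecap side 90 [541.3   2.7] 0.7 104.3 ptp [27. 27. 10.]
bottlecap wrist 713 [540.9   4.2] 0.27 104.6 ptp [29. 28.  9.]
bottlecap2 scene 120 [539.4   4.6] 1.01 103.5 ptp [26. 21. 10.]
bottlecap2 side 98 [541.2   2.7] 0.75 104.1 ptp [27. 27. 11.]
bottlecap2 wrist 741 [540.9   4.2] 0.25 104.6 ptp [29. 28. 11.]
jar scene 533 [592.1 -54.5] 0.52 95.7 ptp [54. 53.  7.]
jar side 304 [593.3 -55.6] 0.32 96.6 ptp [54. 55.  9.]
jar wrist 2005 [592.9 -54.4] 0.29 96.7 ptp [54. 54.  8.]
tincap scene 140 [582.1  71.5] 0.4 103.7 ptp [27. 26.  8.]
tincap side 72 [583.1  69.5] 0.5 104.3 ptp [26. 28.  8.]
tincap wrist 753 [583.5  70.9] 0.19 104.7 ptp [27. 26.  9.]
pot scene 252 [665.4  94.4] 2.87 25.9 ptp [46. 41. 10.]
pot side 98 [665.9  91.9] 2.5 26.5 ptp [48. 36. 11.]
pot wrist 869 [666.   94.2] 3.57 26.7 ptp [46. 45.  9.]
tinbody scene 309 [590.  71.] ((46.0, 32.0), 90.0) 87.9
tinbody side 162 [584.5  66. ] ((42.0, 47.0), 90.0) 88.7
tinbody wrist 1792 [583.5  70. ] ((48.0, 47.0), 90.0) 88.8
block scene 370 [607.5   8.5] ((41.0, 35.0), 90.0) 38.2
block side 105 [587.  12.] ((6.0, 6.0), 90.0) 38.7
block wrist 1492 [602.1  11.1] ((44.67716979980469, 54.030521392822266), 5.7105937004089355) 38.7
rub scene 375 [674.5 -55. ] ((47.99999237060547, 20.999996185302734), 90.0) 17.6
rub side 171 [674.5 -58.5] ((45.0, 21.0), 90.0) 18.3
rub wrist 920 [675.5 -54. ] ((47.99999237060547, 20.999996185302734), 90.0) 18.8
```

Fits (world mm): bottle (540.7,4), jar (592.8,-54.7), tin (583.3,70.7), block (602,11) at yaw ≈+5°. The card centre is (500,-347) and the parts tray about (464,352). I'll start with the jar, with the jaws along x.

```bash
python3 -m handwheel '[{"x":-0.02,"y":-0.0138,"az":0.02},{"x":-0.02,"y":-0.0138,"az":0.02},{"x":-0.02,"y":-0.0138,"az":0.02},{"x":-0.022,"y":-0.0133,"az":0.01},{"z":-0.02},{"z":-0.02},{"z":-0.02},{"z":-0.02},{"z":-0.02},{},{}]' 1 35; python3 -m handwheel '[{"z":-0.015},{"z":-0.02},{"z":-0.02},{"z":-0.02},{"z":-0.01},{},{}]'
```

```text
invalid input at $[0]: expected keys x, y, z, ax, ay, az
invalid input at $[0]: expected keys x, y, z, ax, ay, az
```

```bash
python3 -m handwheel '[{"x":-0.02,"y":-0.0138,"z":0,"ax":0,"ay":0,"az":0.02},{"x":-0.02,"y":-0.0138,"z":0,"ax":0,"ay":0,"az":0.02},{"x":-0.02,"y":-0.0138,"z":0,"ax":0,"ay":0,"az":0.02},{"x":-0.022,"y":-0.0133,"z":0,"ax":0,"ay":0,"az":0.01},{"x":0,"y":0,"z":-0.025,"ax":0,"ay":0,"az":0},{"x":0,"y":0,"z":-0.025,"ax":0,"ay":0,"az":0},{"x":0,"y":0,"z":-0.025,"ax":0,"ay":0,"az":0},{"x":0,"y":0,"z":-0.025,"ax":0,"ay":0,"az":0},{"x":0,"y":0,"z":0,"ax":0,"ay":0,"az":0},{"x":0,"y":0,"z":0,"ax":0,"ay":0,"az":0}]' 1 35
```

```text
time: 0.98
position: [592.3, -54.7, 152.7]
eef_rot: [[0.998, 0.07, -0.003], [0.07, -0.998, -0.0], [-0.003, -0.0, -1.0]]
contact_force: [0.7, -0.5, 0.9]
width: 85.4
```

Tracking is good. Next I descend, then close.

```bash
python3 -m handwheel '[{"x":0,"y":0,"z":-0.02,"ax":0,"ay":0,"az":0},{"x":0,"y":0,"z":-0.02,"ax":0,"ay":0,"az":0},{"x":0,"y":0,"z":-0.02,"ax":0,"ay":0,"az":0},{"x":0,"y":0,"z":-0.015,"ax":0,"ay":0,"az":0},{"x":0,"y":0,"z":-0.01,"ax":0,"ay":0,"az":0},{"x":0,"y":0,"z":0,"ax":0,"ay":0,"az":0},{"x":0,"y":0,"z":0,"ax":0,"ay":0,"az":0}]'; python3 -m handwheel '[{"x":0,"y":0,"z":0,"ax":0,"ay":0,"az":0},{"x":0,"y":0,"z":0,"ax":0,"ay":0,"az":0},{"x":0,"y":0,"z":0,"ax":0,"ay":0,"az":0},{"x":0,"y":0,"z":0,"ax":0,"ay":0,"az":0},{"x":0,"y":0,"z":0,"ax":0,"ay":0,"az":0},{"x":0,"y":0,"z":0,"ax":0,"ay":0,"az":0},{"x":0,"y":0,"z":0,"ax":0,"ay":0,"az":0},{"x":0,"y":0,"z":0,"ax":0,"ay":0,"az":0},{"x":0,"y":0,"z":0,"ax":0,"ay":0,"az":0},{"x":0,"y":0,"z":0,"ax":0,"ay":0,"az":0}]' 0 35
```

```text
time: 1.57
position: [593.6, -54.7, 69.3]
eef_rot: [[0.998, 0.07, 0.001], [0.07, -0.998, 0.0], [0.001, 0.0, -1.0]]
contact_force: [-0.5, 0.2, 0.6]
width: 85.6
time: 2.4
position: [593.5, -54.7, 69.5]
eef_rot: [[0.998, 0.07, 0.001], [0.07, -0.998, 0.0], [0.001, 0.0, -1.0]]
contact_force: [-3.0, 0.1, 9.5]
width: 53.0
```

```bash
python3 -m handwheel '[{"x":0,"y":0,"z":0.005,"ax":0,"ay":0,"az":0},{"x":0,"y":0,"z":0.015,"ax":0,"ay":0,"az":0},{"x":0,"y":0,"z":0.02,"ax":0,"ay":0,"az":0},{"x":0,"y":0,"z":0.02,"ax":0,"ay":0,"az":0},{"x":0,"y":0,"z":0.02,"ax":0,"ay":0,"az":0},{"x":0,"y":-0.01,"z":0.015,"ax":0,"ay":0,"az":0},{"x":-0.002,"y":-0.02,"z":0.005,"ax":0,"ay":0,"az":0},{"x":-0.003,"y":-0.03,"z":0,"ax":0,"ay":0,"az":0},{"x":-0.003,"y":-0.03,"z":0,"ax":0,"ay":0,"az":0},{"x":-0.003,"y":-0.03,"z":0,"ax":0,"ay":0,"az":0},{"x":-0.003,"y":-0.03,"z":0,"ax":0,"ay":0,"az":0},{"x":-0.003,"y":-0.03,"z":0,"ax":0,"ay":0,"az":0},{"x":-0.003,"y":-0.03,"z":0,"ax":0,"ay":0,"az":0},{"x":-0.003,"y":-0.03,"z":0,"ax":0,"ay":0,"az":0},{"x":0,"y":-0.02,"z":0,"ax":0,"ay":0,"az":0},{"x":0,"y":-0.005,"z":0,"ax":0,"ay":0,"az":0},{"x":0,"y":0,"z":0,"ax":0,"ay":0,"az":0},{"x":0,"y":0,"z":0,"ax":0,"ay":0,"az":0}]'; python3 -m handwheel '[{"x":0,"y":0,"z":-0.02,"ax":0,"ay":0,"az":0},{"x":0,"y":0,"z":-0.025,"ax":0,"ay":0,"az":0},{"x":0,"y":0,"z":-0.025,"ax":0,"ay":0,"az":0},{"x":0,"y":0,"z":-0.015,"ax":0,"ay":0,"az":0},{"x":0,"y":0,"z":-0.008,"ax":0,"ay":0,"az":0},{"x":0,"y":0,"z":-0.003,"ax":0,"ay":0,"az":0},{"x":0,"y":0,"z":0,"ax":0,"ay":0,"az":0},{"x":0,"y":0,"z":0,"ax":0,"ay":0,"az":0}]'
```

```text
time: 3.9
position: [570.0, -319.0, 168.4]
eef_rot: [[0.998, 0.07, -0.0], [0.07, -0.998, 0.001], [-0.0, -0.001, -1.0]]
contact_force: [0.4, 0.6, -1.6]
width: 53.0
time: 4.57
position: [570.6, -319.5, 73.3]
eef_rot: [[0.998, 0.07, 0.001], [0.07, -0.998, -0.0], [0.001, 0.0, -1.0]]
contact_force: [1.2, -0.1, -2.0]
width: 52.9
```

```bash
python3 -m handwheel '[{"x":0,"y":0,"z":-0.002,"ax":0,"ay":0,"az":0},{"x":0,"y":0,"z":-0.002,"ax":0,"ay":0,"az":0},{"x":0,"y":0,"z":-0.001,"ax":0,"ay":0,"az":0},{"x":0,"y":0,"z":-0.001,"ax":0,"ay":0,"az":0},{"x":0,"y":0,"z":0,"ax":0,"ay":0,"az":0},{"x":0,"y":0,"z":0,"ax":0,"ay":0,"az":0}]'
```

```text
time: 5.07
position: [570.2, -319.9, 67.6]
eef_rot: [[0.998, 0.07, 0.001], [0.07, -0.998, -0.0], [0.001, 0.0, -1.0]]
contact_force: [-4.7, 3.5, 14.2]
width: 53.2
```

Contact made; release and rise, then move over the tin.

```bash
python3 -m handwheel '[{"x":0,"y":0,"z":0.0005,"ax":0,"ay":0,"az":0},{"x":0,"y":0,"z":0,"ax":0,"ay":0,"az":0},{"x":0,"y":0,"z":0,"ax":0,"ay":0,"az":0},{"x":0,"y":0,"z":0,"ax":0,"ay":0,"az":0},{"x":0,"y":0,"z":0,"ax":0,"ay":0,"az":0},{"x":0,"y":0,"z":0,"ax":0,"ay":0,"az":0},{"x":0,"y":0,"z":0,"ax":0,"ay":0,"az":0},{"x":0,"y":0,"z":0.01,"ax":0,"ay":0,"az":0},{"x":0,"y":0,"z":0.02,"ax":0,"ay":0,"az":0},{"x":0,"y":0,"z":0.025,"ax":0,"ay":0,"az":0},{"x":0,"y":0,"z":0.025,"ax":0,"ay":0,"az":0},{"x":0,"y":0,"z":0.02,"ax":0,"ay":0,"az":0}]' 1; python3 -m handwheel '[{"x":0,"y":0.02,"z":0,"ax":0,"ay":0,"az":0},{"x":0.001,"y":0.03,"z":0,"ax":0,"ay":0,"az":0},{"x":0.002,"y":0.035,"z":0,"ax":0,"ay":0,"az":0},{"x":0.002,"y":0.035,"z":0,"ax":0,"ay":0,"az":0},{"x":0.002,"y":0.035,"z":0,"ax":0,"ay":0,"az":0},{"x":0.002,"y":0.035,"z":0,"ax":0,"ay":0,"az":0},{"x":0.002,"y":0.035,"z":0,"ax":0,"ay":0,"az":0},{"x":0.001,"y":0.035,"z":0,"ax":0,"ay":0,"az":0},{"x":0.001,"y":0.035,"z":0,"ax":0,"ay":0,"az":0},{"x":0,"y":0.035,"z":0,"ax":0,"ay":0,"az":0},{"x":0,"y":0.03,"z":0,"ax":0,"ay":0,"az":0},{"x":0,"y":0.02,"z":0,"ax":0,"ay":0,"az":0},{"x":0,"y":0.01,"z":0,"ax":0,"ay":0,"az":0},{"x":0,"y":0,"z":0,"ax":0,"ay":0,"az":0},{"x":0,"y":0,"z":0,"ax":0,"ay":0,"az":0}]'
```

```text
time: 6.07
position: [570.2, -320.0, 169.4]
eef_rot: [[0.998, 0.07, 0.001], [0.07, -0.998, -0.001], [0.001, 0.001, -1.0]]
contact_force: [0.2, 0.1, 0.3]
width: 85.5
time: 7.32
position: [583.1, 69.6, 167.2]
eef_rot: [[0.998, 0.07, 0.0], [0.07, -0.998, -0.0], [0.0, 0.0, -1.0]]
contact_force: [0.8, -0.4, 0.0]
width: 85.3
```

```bash
python3 - <<'E'
from h import *
snap('wrist','1');snap('scene','1')
E
python3 -m handwheel '[{"x":0,"y":0.001,"z":-0.02,"ax":0,"ay":0,"az":0},{"x":0,"y":0,"z":-0.025,"ax":0,"ay":0,"az":0},{"x":0,"y":0,"z":-0.025,"ax":0,"ay":0,"az":0},{"x":0,"y":0,"z":-0.02,"ax":0,"ay":0,"az":0},{"x":0,"y":0,"z":-0.01,"ax":0,"ay":0,"az":0},{"x":0,"y":0,"z":0,"ax":0,"ay":0,"az":0},{"x":0,"y":0,"z":0,"ax":0,"ay":0,"az":0}]'; python3 -m handwheel '[{"x":0,"y":0,"z":0,"ax":0,"ay":0,"az":0},{"x":0,"y":0,"z":0,"ax":0,"ay":0,"az":0},{"x":0,"y":0,"z":0,"ax":0,"ay":0,"az":0},{"x":0,"y":0,"z":0,"ax":0,"ay":0,"az":0},{"x":0,"y":0,"z":0,"ax":0,"ay":0,"az":0},{"x":0,"y":0,"z":0,"ax":0,"ay":0,"az":0},{"x":0,"y":0,"z":0,"ax":0,"ay":0,"az":0},{"x":0,"y":0,"z":0,"ax":0,"ay":0,"az":0},{"x":0,"y":0,"z":0,"ax":0,"ay":0,"az":0},{"x":0,"y":0,"z":0,"ax":0,"ay":0,"az":0}]' 0 35
```

```text
time: 8.0
position: [583.2, 70.4, 67.1]
eef_rot: [[0.998, 0.069, -0.0], [0.069, -0.998, -0.0], [-0.0, 0.0, -1.0]]
contact_force: [0.4, 0.6, -0.0]
width: 85.8
time: 8.83
position: [583.5, 71.3, 67.9]
eef_rot: [[0.998, 0.07, 0.001], [0.07, -0.998, 0.0], [0.001, -0.0, -1.0]]
contact_force: [-2.2, -1.6, 7.2]
width: 45.8
```

View pics/scene1.png

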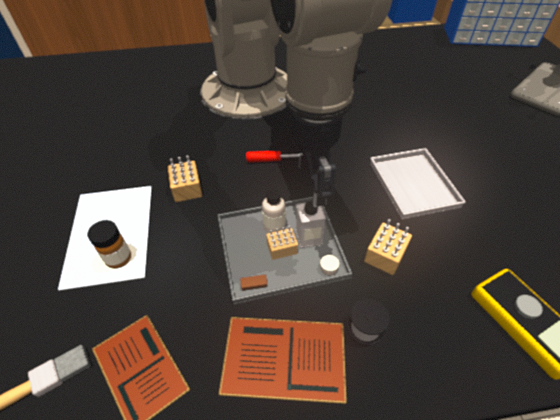

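The jar is upright on the card at (112,247). The tin is gripped (45.8 mm), so I lift it over to (440,-320).

```bash
python3 -m handwheel '[{"x":0,"y":0,"z":0.005,"ax":0,"ay":0,"az":0},{"x":0,"y":0,"z":0.015,"ax":0,"ay":0,"az":0},{"x":0,"y":0,"z":0.025,"ax":0,"ay":0,"az":0},{"x":0,"y":0,"z":0.03,"ax":0,"ay":0,"az":0},{"x":0,"y":0,"z":0.03,"ax":0,"ay":0,"az":0},{"x":0,"y":0,"z":0.02,"ax":0,"ay":0,"az":0},{"x":0,"y":0,"z":0.005,"ax":0,"ay":0,"az":0}]'; python3 -m handwheel '[{"x":-0.005,"y":-0.015,"z":0,"ax":0,"ay":0,"az":0},{"x":-0.009,"y":-0.025,"z":0,"ax":0,"ay":0,"az":0},{"x":-0.012,"y":-0.033,"z":0,"ax":0,"ay":0,"az":0},{"x":-0.012,"y":-0.033,"z":0,"ax":0,"ay":0,"az":0},{"x":-0.012,"y":-0.033,"z":0,"ax":0,"ay":0,"az":0},{"x":-0.012,"y":-0.033,"z":0,"ax":0,"ay":0,"az":0},{"x":-0.012,"y":-0.033,"z":0,"ax":0,"ay":0,"az":0},{"x":-0.012,"y":-0.033,"z":0,"ax":0,"ay":0,"az":0},{"x":-0.012,"y":-0.033,"z":0,"ax":0,"ay":0,"az":0},{"x":-0.012,"y":-0.033,"z":0,"ax":0,"ay":0,"az":0},{"x":-0.012,"y":-0.033,"z":0,"ax":0,"ay":0,"az":0},{"x":-0.012,"y":-0.033,"z":0,"ax":0,"ay":0,"az":0},{"x":-0.006,"y":-0.016,"z":0,"ax":0,"ay":0,"az":0},{"x":-0.003,"y":-0.005,"z":0,"ax":0,"ay":0,"az":0},{"x":0,"y":0,"z":0,"ax":0,"ay":0,"az":0},{"x":0,"y":0,"z":0,"ax":0,"ay":0,"az":0}]'; python3 -m handwheel '[{"x":0,"y":0,"z":-0.02,"ax":0,"ay":0,"az":0},{"x":0,"y":0,"z":-0.03,"ax":0,"ay":0,"az":0},{"x":0,"y":0,"z":-0.03,"ax":0,"ay":0,"az":0},{"x":0,"y":0,"z":-0.025,"ax":0,"ay":0,"az":0},{"x":0,"y":0,"z":-0.015,"ax":0,"ay":0,"az":0},{"x":0,"y":0,"z":-0.005,"ax":0,"ay":0,"az":0},{"x":0,"y":0,"z":0,"ax":0,"ay":0,"az":0},{"x":0,"y":0,"z":0,"ax":0,"ay":0,"az":0}]'
```

```text
time: 9.42
position: [584.4, 71.6, 201.1]
eef_rot: [[0.998, 0.07, 0.005], [0.07, -0.998, 0.001], [0.005, -0.001, -1.0]]
contact_force: [0.5, -0.2, -1.4]
width: 45.7
time: 10.75
position: [439.8, -319.0, 196.3]
eef_rot: [[0.998, 0.07, -0.001], [0.07, -0.998, 0.001], [-0.001, -0.001, -1.0]]
contact_force: [0.8, 0.1, -1.1]
width: 45.8
time: 11.42
position: [440.6, -319.2, 72.3]
eef_rot: [[0.997, 0.071, 0.0], [0.071, -0.997, 0.0], [0.0, -0.0, -1.0]]
contact_force: [-0.2, -0.2, -1.0]
width: 45.8
```

```bash
python3 -m handwheel '[{"x":0,"y":0,"z":-0.003,"ax":0,"ay":0,"az":0},{"x":0,"y":0,"z":-0.002,"ax":0,"ay":0,"az":0},{"x":0,"y":0,"z":-0.0005,"ax":0,"ay":0,"az":0},{"x":0,"y":0,"z":0,"ax":0,"ay":0,"az":0},{"x":0,"y":0,"z":0,"ax":0,"ay":0,"az":0}]'
```

```text
time: 11.83
position: [440.1, -319.8, 66.6]
eef_rot: [[0.998, 0.07, 0.0], [0.07, -0.998, -0.0], [0.0, 0.0, -1.0]]
contact_force: [-0.3, -0.4, -1.5]
width: 45.8
```

```bash
python3 -m handwheel '[{"x":0,"y":0,"z":-0.0008,"ax":0,"ay":0,"az":0},{"x":0,"y":0,"z":0,"ax":0,"ay":0,"az":0},{"x":0,"y":0,"z":0,"ax":0,"ay":0,"az":0}]'; python3 -m handwheel '[{"x":0,"y":0,"z":0,"ax":0,"ay":0,"az":0},{"x":0,"y":0,"z":0,"ax":0,"ay":0,"az":0},{"x":0,"y":0,"z":0,"ax":0,"ay":0,"az":0},{"x":0,"y":0,"z":0,"ax":0,"ay":0,"az":0},{"x":0,"y":0,"z":0,"ax":0,"ay":0,"az":0},{"x":0,"y":0,"z":0,"ax":0,"ay":0,"az":0},{"x":0,"y":0,"z":0,"ax":0,"ay":0,"az":0},{"x":0,"y":0,"z":0.01,"ax":0,"ay":0,"az":0},{"x":0,"y":0,"z":0.02,"ax":0,"ay":0,"az":0},{"x":0,"y":0,"z":0.025,"ax":0,"ay":0,"az":0},{"x":0,"y":0,"z":0.025,"ax":0,"ay":0,"az":0},{"x":0,"y":0,"z":0.02,"ax":0,"ay":0,"az":0}]' 1; python3 -m handwheel '[{"x":0.0067,"y":0.0216,"z":0,"ax":0,"ay":0,"az":0.104},{"x":0.0067,"y":0.0216,"z":0,"ax":0,"ay":0,"az":0.104},{"x":0.0067,"y":0.0216,"z":0,"ax":0,"ay":0,"az":0.104},{"x":0.0067,"y":0.0216,"z":0,"ax":0,"ay":0,"az":0.104},{"x":0.0067,"y":0.0216,"z":0,"ax":0,"ay":0,"az":0.104},{"x":0.0067,"y":0.0216,"z":0,"ax":0,"ay":0,"az":0.104},{"x":0.0067,"y":0.0216,"z":0,"ax":0,"ay":0,"az":0.104},{"x":0.0067,"y":0.0216,"z":0,"ax":0,"ay":0,"az":0.104},{"x":0.0067,"y":0.0216,"z":0,"ax":0,"ay":0,"az":0.104},{"x":0.0067,"y":0.0216,"z":0,"ax":0,"ay":0,"az":0.104},{"x":0.0067,"y":0.0216,"z":0,"ax":0,"ay":0,"az":0.104},{"x":0.0067,"y":0.0216,"z":0,"ax":0,"ay":0,"az":0.104},{"x":0.0067,"y":0.0216,"z":0,"ax":0,"ay":0,"az":0.104},{"x":0.0067,"y":0.0216,"z":0,"ax":0,"ay":0,"az":0.104},{"x":0.0067,"y":0.0216,"z":0,"ax":0,"ay":0,"az":0.104},{"x":0,"y":0,"z":0,"ax":0,"ay":0,"az":0},{"x":0,"y":0,"z":0,"ax":0,"ay":0,"az":0}]'
```

```text
time: 12.08
position: [440.1, -319.9, 65.9]
eef_rot: [[0.998, 0.07, 0.0], [0.07, -0.998, -0.0], [0.0, 0.0, -1.0]]
contact_force: [-1.0, 0.5, 6.0]
width: 45.9
time: 13.08
position: [440.1, -320.0, 167.9]
eef_rot: [[0.998, 0.07, 0.001], [0.07, -0.998, -0.001], [0.001, 0.001, -1.0]]
contact_force: [-0.7, -0.9, 0.5]
width: 85.6
time: 14.5
position: [540.7, 5.2, 166.1]
eef_rot: [[-0.06, 0.998, 0.0], [0.998, 0.06, -0.0], [-0.0, 0.0, -1.0]]
contact_force: [0.2, -0.8, -0.0]
width: 85.5
```

```bash
python3 -m handwheel '[{"x":0,"y":-0.001,"z":-0.02,"ax":0,"ay":0,"az":0},{"x":0,"y":0,"z":-0.025,"ax":0,"ay":0,"az":0},{"x":0,"y":0,"z":-0.025,"ax":0,"ay":0,"az":0},{"x":0,"y":0,"z":-0.02,"ax":0,"ay":0,"az":0},{"x":0,"y":0,"z":-0.011,"ax":0,"ay":0,"az":0},{"x":0,"y":0,"z":-0.005,"ax":0,"ay":0,"az":0},{"x":0,"y":0,"z":0,"ax":0,"ay":0,"az":0}]'; python3 -m handwheel '[{"x":0,"y":0,"z":0,"ax":0,"ay":0,"az":0},{"x":0,"y":0,"z":0,"ax":0,"ay":0,"az":0},{"x":0,"y":0,"z":0,"ax":0,"ay":0,"az":0},{"x":0,"y":0,"z":0,"ax":0,"ay":0,"az":0},{"x":0,"y":0,"z":0,"ax":0,"ay":0,"az":0},{"x":0,"y":0,"z":0,"ax":0,"ay":0,"az":0},{"x":0,"y":0,"z":0,"ax":0,"ay":0,"az":0},{"x":0,"y":0,"z":0,"ax":0,"ay":0,"az":0},{"x":0,"y":0,"z":0,"ax":0,"ay":0,"az":0},{"x":0,"y":0,"z":0,"ax":0,"ay":0,"az":0}]' 0 35
```

```text
time: 15.08
position: [540.1, 2.7, 59.1]
eef_rot: [[-0.058, 0.998, -0.001], [0.998, 0.058, -0.001], [-0.0, -0.001, -1.0]]
contact_force: [0.2, 0.7, 0.4]
width: 85.7
time: 15.92
position: [541.1, 3.2, 60.7]
eef_rot: [[-0.059, 0.998, 0.002], [0.998, 0.059, -0.0], [-0.0, 0.002, -1.0]]
contact_force: [-2.2, 0.3, 10.6]
width: 47.4
```

```bash
python3 -m handwheel '[{"x":0,"y":0,"z":0.005,"ax":0,"ay":0,"az":0},{"x":0,"y":0,"z":0.015,"ax":0,"ay":0,"az":0},{"x":0,"y":0,"z":0.025,"ax":0,"ay":0,"az":0},{"x":0,"y":0,"z":0.03,"ax":0,"ay":0,"az":0},{"x":0,"y":0,"z":0.025,"ax":0,"ay":0,"az":0},{"x":0,"y":0,"z":0.015,"ax":0,"ay":0,"az":0},{"x":0,"y":0,"z":0.005,"ax":0,"ay":0,"az":0}]'; python3 -m handwheel '[{"x":-0.001,"y":-0.015,"z":0,"ax":0,"ay":0,"az":0},{"x":-0.002,"y":-0.025,"z":0,"ax":0,"ay":0,"az":0},{"x":-0.003,"y":-0.033,"z":0,"ax":0,"ay":0,"az":0},{"x":-0.003,"y":-0.033,"z":0,"ax":0,"ay":0,"az":0},{"x":-0.003,"y":-0.033,"z":0,"ax":0,"ay":0,"az":0},{"x":-0.003,"y":-0.033,"z":0,"ax":0,"ay":0,"az":0},{"x":-0.003,"y":-0.033,"z":0,"ax":0,"ay":0,"az":0},{"x":-0.003,"y":-0.033,"z":0,"ax":0,"ay":0,"az":0},{"x":-0.003,"y":-0.033,"z":0,"ax":0,"ay":0,"az":0},{"x":-0.003,"y":-0.033,"z":0,"ax":0,"ay":0,"az":0},{"x":-0.003,"y":-0.033,"z":0,"ax":0,"ay":0,"az":0},{"x":-0.003,"y":-0.033,"z":0,"ax":0,"ay":0,"az":0},{"x":-0.003,"y":-0.018,"z":0,"ax":0,"ay":0,"az":0},{"x":0,"y":-0.005,"z":0,"ax":0,"ay":0,"az":0},{"x":0,"y":0,"z":0,"ax":0,"ay":0,"az":0},{"x":0,"y":0,"z":0,"ax":0,"ay":0,"az":0}]'; python3 -m handwheel '[{"x":0,"y":0,"z":-0.02,"ax":0,"ay":0,"az":0},{"x":0,"y":0,"z":-0.03,"ax":0,"ay":0,"az":0},{"x":0,"y":0,"z":-0.03,"ax":0,"ay":0,"az":0},{"x":0,"y":0,"z":-0.02,"ax":0,"ay":0,"az":0},{"x":0,"y":0,"z":-0.011,"ax":0,"ay":0,"az":0},{"x":0,"y":0,"z":-0.005,"ax":0,"ay":0,"az":0},{"x":0,"y":0,"z":0,"ax":0,"ay":0,"az":0},{"x":0,"y":0,"z":0,"ax":0,"ay":0,"az":0},{"x":0,"y":0,"z":0,"ax":0,"ay":0,"az":0}]'
```

```text
time: 16.5
position: [541.6, 3.3, 182.7]
eef_rot: [[-0.059, 0.998, 0.004], [0.998, 0.059, 0.0], [-0.0, 0.004, -1.0]]
contact_force: [0.8, 1.3, -1.0]
width: 47.0
time: 17.83
position: [504.5, -388.7, 178.8]
eef_rot: [[-0.059, 0.998, -0.001], [0.998, 0.059, 0.001], [0.001, -0.001, -1.0]]
contact_force: [0.2, 1.3, -0.8]
width: 46.6
time: 18.58
position: [505.3, -390.0, 64.9]
eef_rot: [[-0.059, 0.998, 0.002], [0.998, 0.059, -0.001], [-0.001, 0.002, -1.0]]
contact_force: [0.0, -0.6, -1.4]
width: 46.9
```

```bash
python3 -m handwheel '[{"x":0,"y":0,"z":-0.003,"ax":0,"ay":0,"az":0},{"x":0,"y":0,"z":-0.002,"ax":0,"ay":0,"az":0},{"x":0,"y":0,"z":-0.001,"ax":0,"ay":0,"az":0},{"x":0,"y":0,"z":-0.0003,"ax":0,"ay":0,"az":0},{"x":0,"y":0,"z":0,"ax":0,"ay":0,"az":0},{"x":0,"y":0,"z":0,"ax":0,"ay":0,"az":0}]'
```

```text
time: 19.08
position: [504.9, -390.0, 58.7]
eef_rot: [[-0.059, 0.998, 0.001], [0.998, 0.059, -0.001], [-0.001, 0.001, -1.0]]
contact_force: [-6.0, 4.4, 18.8]
width: 46.9
```

```bash
python3 -m handwheel '[{"x":0,"y":0,"z":0.0005,"ax":0,"ay":0,"az":0},{"x":0,"y":0,"z":0,"ax":0,"ay":0,"az":0},{"x":0,"y":0,"z":0,"ax":0,"ay":0,"az":0},{"x":0,"y":0,"z":0,"ax":0,"ay":0,"az":0},{"x":0,"y":0,"z":0,"ax":0,"ay":0,"az":0},{"x":0,"y":0,"z":0,"ax":0,"ay":0,"az":0},{"x":0,"y":0,"z":0,"ax":0,"ay":0,"az":0},{"x":0,"y":0,"z":0.01,"ax":0,"ay":0,"az":0},{"x":0,"y":0,"z":0.02,"ax":0,"ay":0,"az":0},{"x":0,"y":0,"z":0.025,"ax":0,"ay":0,"az":0},{"x":0,"y":0,"z":0.025,"ax":0,"ay":0,"az":0},{"x":0,"y":0,"z":0.025,"ax":0,"ay":0,"az":0},{"x":0,"y":0,"z":0.02,"ax":0,"ay":0,"az":0}]' 1; python3 -m handwheel '[{"x":0.0061,"y":0.0251,"z":0,"ax":0,"ay":0,"az":-0.096},{"x":0.0061,"y":0.0251,"z":0,"ax":0,"ay":0,"az":-0.096},{"x":0.0061,"y":0.0251,"z":0,"ax":0,"ay":0,"az":-0.096},{"x":0.0061,"y":0.0251,"z":0,"ax":0,"ay":0,"az":-0.096},{"x":0.0061,"y":0.0251,"z":0,"ax":0,"ay":0,"az":-0.096},{"x":0.0061,"y":0.0251,"z":0,"ax":0,"ay":0,"az":-0.096},{"x":0.0061,"y":0.0251,"z":0,"ax":0,"ay":0,"az":-0.096},{"x":0.0061,"y":0.0251,"z":0,"ax":0,"ay":0,"az":-0.096},{"x":0.0061,"y":0.0251,"z":0,"ax":0,"ay":0,"az":-0.096},{"x":0.0061,"y":0.0251,"z":0,"ax":0,"ay":0,"az":-0.096},{"x":0.0061,"y":0.0251,"z":0,"ax":0,"ay":0,"az":-0.096},{"x":0.0061,"y":0.0251,"z":0,"ax":0,"ay":0,"az":-0.096},{"x":0.0061,"y":0.0251,"z":0,"ax":0,"ay":0,"az":-0.096},{"x":0.0061,"y":0.0251,"z":0,"ax":0,"ay":0,"az":-0.096},{"x":0.0061,"y":0.0251,"z":0,"ax":0,"ay":0,"az":-0.096},{"x":0.0061,"y":0.0251,"z":0,"ax":0,"ay":0,"az":-0.096},{"x":0,"y":0,"z":0,"ax":0,"ay":0,"az":0},{"x":0,"y":0,"z":0,"ax":0,"ay":0,"az":0}]'
python3 - <<'E'
from h import *
snap('scene','2');w,p=snap('wrist','2')
q=w.reshape(-1,3);q=q[(np.hypot(q[:,0]-602,q[:,1]-11)<40)&(q[:,2]>34)&(q[:,2]<42)]
c=np.array((602,11));H=np.zeros((200,200),np.uint8);ij=((q[:,:2]-c)+100).astype(int);H[ij[:,0],ij[:,1]]=255
H=cv2.morphologyEx(cv2.morphologyEx(H,cv2.MORPH_CLOSE,np.ones((5,5))),cv2.MORPH_OPEN,np.ones((7,7)))
r=cv2.minAreaRect(np.argwhere(H).astype(np.float32));print(np.array(r[0])-100+c,r[1:])
a=cv2.imread('pics/scene2.png');b=cv2.imread('pics/wrist2.png');cv2.imwrite('pics/v2.png',cv2.resize(np.hstack([a,b]),(800,300)))
E
```

```text
time: 20.17
position: [504.7, -389.9, 185.5]
eef_rot: [[-0.059, 0.998, 0.001], [0.998, 0.059, -0.001], [-0.001, 0.001, -1.0]]
contact_force: [-0.4, 0.1, -0.8]
width: 85.8
time: 21.67
position: [602.2, 13.7, 183.2]
eef_rot: [[0.995, 0.097, 0.0], [0.097, -0.995, 0.0], [0.0, -0.0, -1.0]]
contact_force: [-0.3, -0.9, -1.4]
width: 85.2
[602.25610352  10.69512939] ((44.39347839355469, 54.774044036865234), 6.34019136428833)
```

View pics/v2.png

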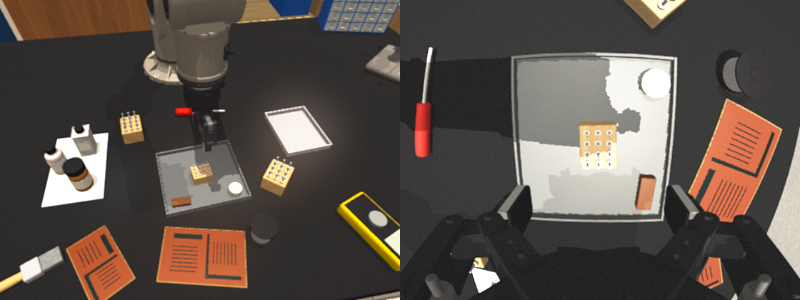

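All three stand upright on the card (scene left, 55-80,140-175). The block is alone and untouched at (602,11). I descend on it.

```bash
python3 -m handwheel '[{"x":0,"y":0,"z":-0.02,"ax":0,"ay":0,"az":0},{"x":0,"y":0,"z":-0.03,"ax":0,"ay":0,"az":0},{"x":0,"y":0,"z":-0.03,"ax":0,"ay":0,"az":0},{"x":0,"y":0,"z":-0.03,"ax":0,"ay":0,"az":0},{"x":0,"y":0,"z":-0.025,"ax":0,"ay":0,"az":0},{"x":0,"y":0,"z":-0.013,"ax":0,"ay":0,"az":0},{"x":0,"y":0,"z":-0.005,"ax":0,"ay":0,"az":0},{"x":0,"y":0,"z":0,"ax":0,"ay":0,"az":0},{"x":0,"y":0,"z":0,"ax":0,"ay":0,"az":0}]'; python3 -m handwheel '[{"x":0,"y":0,"z":0,"ax":0,"ay":0,"az":0},{"x":0,"y":0,"z":0,"ax":0,"ay":0,"az":0},{"x":0,"y":0,"z":0,"ax":0,"ay":0,"az":0},{"x":0,"y":0,"z":0,"ax":0,"ay":0,"az":0},{"x":0,"y":0,"z":0,"ax":0,"ay":0,"az":0},{"x":0,"y":0,"z":0,"ax":0,"ay":0,"az":0},{"x":0,"y":0,"z":0,"ax":0,"ay":0,"az":0},{"x":0,"y":0,"z":0,"ax":0,"ay":0,"az":0},{"x":0,"y":0,"z":0,"ax":0,"ay":0,"az":0},{"x":0,"y":0,"z":0,"ax":0,"ay":0,"az":0},{"x":0,"y":0,"z":0,"ax":0,"ay":0,"az":0}]' 0 35
```

```text
time: 22.52
position: [602.7, 11.4, 30.8]
eef_rot: [[0.996, 0.093, 0.001], [0.093, -0.996, 0.0], [0.001, 0.0, -1.0]]
contact_force: [0.6, -0.5, 1.0]
width: 85.2
time: 23.43
position: [602.6, 12.0, 30.7]
eef_rot: [[0.996, 0.094, 0.001], [0.094, -0.996, 0.0], [0.001, -0.0, -1.0]]
contact_force: [-1.6, -0.3, 9.9]
width: 43.5
```

```bash
python3 -m handwheel '[{"x":0,"y":0,"z":0.005,"ax":0,"ay":0,"az":0},{"x":0,"y":0,"z":0.015,"ax":0,"ay":0,"az":0},{"x":0,"y":0,"z":0.025,"ax":0,"ay":0,"az":0},{"x":0,"y":0,"z":0.025,"ax":0,"ay":0,"az":0},{"x":0,"y":0,"z":0.02,"ax":0,"ay":0,"az":0},{"x":0,"y":0,"z":0.01,"ax":0,"ay":0,"az":0}]'; python3 -m handwheel '[{"x":-0.005,"y":0.015,"z":0,"ax":0,"ay":0,"az":0},{"x":-0.01,"y":0.025,"z":0,"ax":0,"ay":0,"az":0},{"x":-0.012,"y":0.03,"z":0,"ax":0,"ay":0,"az":0},{"x":-0.012,"y":0.03,"z":0,"ax":0,"ay":0,"az":0},{"x":-0.012,"y":0.03,"z":0,"ax":0,"ay":0,"az":0},{"x":-0.012,"y":0.03,"z":0,"ax":0,"ay":0,"az":0},{"x":-0.012,"y":0.03,"z":0,"ax":0,"ay":0,"az":0},{"x":-0.012,"y":0.03,"z":0,"ax":0,"ay":0,"az":0},{"x":-0.012,"y":0.03,"z":0,"ax":0,"ay":0,"az":0},{"x":-0.012,"y":0.03,"z":0,"ax":0,"ay":0,"az":0},{"x":-0.012,"y":0.03,"z":0,"ax":0,"ay":0,"az":0},{"x":-0.01,"y":0.02,"z":0,"ax":0,"ay":0,"az":0},{"x":-0.006,"y":0.01,"z":0,"ax":0,"ay":0,"az":0},{"x":0,"y":0,"z":0,"ax":0,"ay":0,"az":0},{"x":0,"y":0,"z":0,"ax":0,"ay":0,"az":0}]'; python3 - <<'E'
from h import *
snap('scene','3');snap('wrist','3')
a=cv2.imread('pics/scene3.png');b=cv2.imread('pics/wrist3.png');cv2.imwrite('pics/v3.png',cv2.resize(np.hstack([a,b]),(800,300)))
E
```

```text
time: 23.93
position: [603.0, 11.9, 132.6]
eef_rot: [[0.996, 0.094, 0.003], [0.094, -0.996, 0.0], [0.003, -0.0, -1.0]]
contact_force: [1.2, -0.6, -1.3]
width: 43.4
time: 25.18
position: [462.9, 351.5, 129.4]
eef_rot: [[0.996, 0.095, -0.0], [0.095, -0.996, -0.001], [-0.0, 0.001, -1.0]]
contact_force: [0.0, -0.4, -1.4]
width: 43.5
```

View pics/v3.png

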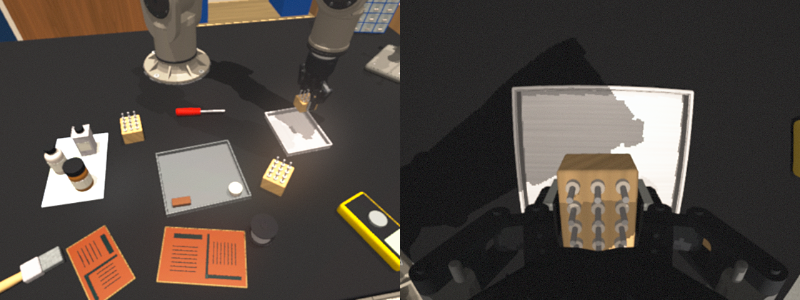

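The block is held level over the parts tray, centred in its x. Lowering now.

```bash
python3 -m handwheel '[{"x":0,"y":0,"z":-0.02,"ax":0,"ay":0,"az":0},{"x":0,"y":0,"z":-0.025,"ax":0,"ay":0,"az":0},{"x":0,"y":0,"z":-0.025,"ax":0,"ay":0,"az":0},{"x":0,"y":0,"z":-0.015,"ax":0,"ay":0,"az":0},{"x":0,"y":0,"z":-0.007,"ax":0,"ay":0,"az":0},{"x":0,"y":0,"z":-0.003,"ax":0,"ay":0,"az":0},{"x":0,"y":0,"z":0,"ax":0,"ay":0,"az":0},{"x":0,"y":0,"z":0,"ax":0,"ay":0,"az":0},{"x":0,"y":0,"z":-0.002,"ax":0,"ay":0,"az":0},{"x":0,"y":0,"z":-0.0015,"ax":0,"ay":0,"az":0},{"x":0,"y":0,"z":-0.001,"ax":0,"ay":0,"az":0},{"x":0,"y":0,"z":0,"ax":0,"ay":0,"az":0},{"x":0,"y":0,"z":0,"ax":0,"ay":0,"az":0}]'
```

```text
time: 26.37
position: [463.0, 351.9, 30.3]
eef_rot: [[0.996, 0.094, 0.0], [0.094, -0.996, 0.0], [0.0, -0.0, -1.0]]
contact_force: [0.0, -0.1, -0.6]
width: 43.1
```

```bash
python3 -m handwheel '[{"x":0,"y":0,"z":-0.0005,"ax":0,"ay":0,"az":0},{"x":0,"y":0,"z":-0.0004,"ax":0,"ay":0,"az":0},{"x":0,"y":0,"z":0,"ax":0,"ay":0,"az":0},{"x":0,"y":0,"z":0,"ax":0,"ay":0,"az":0}]'; python3 -m handwheel '[{"x":0,"y":0,"z":0,"ax":0,"ay":0,"az":0},{"x":0,"y":0,"z":0,"ax":0,"ay":0,"az":0},{"x":0,"y":0,"z":0,"ax":0,"ay":0,"az":0},{"x":0,"y":0,"z":0,"ax":0,"ay":0,"az":0},{"x":0,"y":0,"z":0,"ax":0,"ay":0,"az":0},{"x":0,"y":0,"z":0,"ax":0,"ay":0,"az":0},{"x":0,"y":0,"z":0,"ax":0,"ay":0,"az":0},{"x":0,"y":0,"z":0.01,"ax":0,"ay":0,"az":0},{"x":0,"y":0,"z":0.025,"ax":0,"ay":0,"az":0},{"x":0,"y":0,"z":0.03,"ax":0,"ay":0,"az":0},{"x":0,"y":0,"z":0.03,"ax":0,"ay":0,"az":0},{"x":0,"y":0,"z":0.03,"ax":0,"ay":0,"az":0},{"x":0,"y":0,"z":0.03,"ax":0,"ay":0,"az":0},{"x":0,"y":0,"z":0,"ax":0,"ay":0,"az":0}]' 1; python3 - <<'E'
from h import *
w,p=snap('wrist','4');snap('scene','4')
def rect(z0,z1,R,c=np.array((463,352))):
    q=w.reshape(-1,3);q=q[(np.hypot(q[:,0]-c[0],q[:,1]-c[1])<R)&(q[:,2]>z0)&(q[:,2]<z1)]
    H=np.zeros((300,300),np.uint8);ij=((q[:,:2]-c)+150).astype(int);H[ij[:,0],ij[:,1]]=255
    H=cv2.morphologyEx(H,cv2.MORPH_CLOSE,np.ones((5,5)));r=cv2.minAreaRect(np.argwhere(H).astype(np.float32));print(len(q),np.array(r[0])-150+c,r[1:],np.median(q[:,2]))
rect(32,41,40);rect(12,24,130)
cv2.imwrite('pics/v4.png',p)
E
```

```text
time: 26.7
position: [463.1, 352.0, 29.7]
eef_rot: [[0.996, 0.094, 0.0], [0.094, -0.996, 0.0], [0.0, -0.0, -1.0]]
contact_force: [-1.4, -0.7, 6.6]
width: 43.3
time: 27.87
position: [465.0, 353.4, 190.8]
eef_rot: [[0.996, 0.093, 0.006], [0.093, -0.996, 0.006], [0.006, -0.005, -1.0]]
contact_force: [0.6, 0.6, 0.8]
width: 85.3
2242 [463.45523071 350.58448792] ((44.779422760009766, 55.0421142578125), 6.115503787994385) 37.829894586293534
4641 [467.70881653 347.28529358] ((189.67042541503906, 149.40476989746094), 4.39870548248291) 20.398748668704233
```

View pics/v4.png

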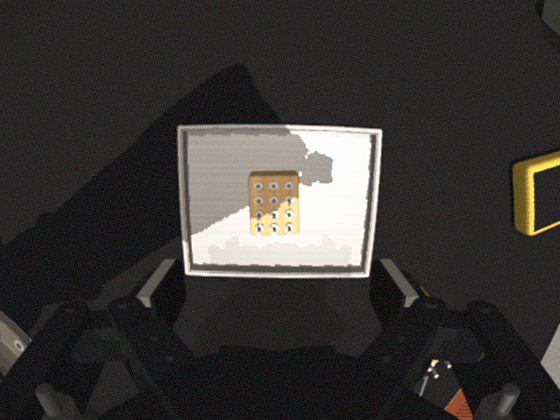

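The block is flat at (463,351) in the parts tray (measured centre 468,347). Now I fetch the bottle back, returning to the exact grasp pose.

```bash
python3 -m handwheel '[{"x":0.002,"y":-0.031,"z":0,"ax":0,"ay":0,"az":0.064},{"x":0.002,"y":-0.031,"z":0,"ax":0,"ay":0,"az":0.064},{"x":0.002,"y":-0.031,"z":0,"ax":0,"ay":0,"az":0.064},{"x":0.002,"y":-0.031,"z":0,"ax":0,"ay":0,"az":0.064},{"x":0.002,"y":-0.031,"z":0,"ax":0,"ay":0,"az":0.064},{"x":0.002,"y":-0.031,"z":0,"ax":0,"ay":0,"az":0.064},{"x":0.002,"y":-0.031,"z":0,"ax":0,"ay":0,"az":0.064},{"x":0.002,"y":-0.031,"z":0,"ax":0,"ay":0,"az":0.064},{"x":0.002,"y":-0.031,"z":0,"ax":0,"ay":0,"az":0.064},{"x":0.002,"y":-0.031,"z":0,"ax":0,"ay":0,"az":0.064},{"x":0.002,"y":-0.031,"z":0,"ax":0,"ay":0,"az":0.064},{"x":0.002,"y":-0.031,"z":0,"ax":0,"ay":0,"az":0.064}]'; python3 -m handwheel '[{"x":0.0015,"y":-0.031,"z":0,"ax":0,"ay":0,"az":0.064},{"x":0.0015,"y":-0.031,"z":0,"ax":0,"ay":0,"az":0.064},{"x":0.0015,"y":-0.031,"z":0,"ax":0,"ay":0,"az":0.064},{"x":0.0015,"y":-0.031,"z":0,"ax":0,"ay":0,"az":0.064},{"x":0.0015,"y":-0.031,"z":0,"ax":0,"ay":0,"az":0.064},{"x":0.0015,"y":-0.031,"z":0,"ax":0,"ay":0,"az":0.064},{"x":0.0015,"y":-0.031,"z":0,"ax":0,"ay":0,"az":0.064},{"x":0.0015,"y":-0.031,"z":0,"ax":0,"ay":0,"az":0.064},{"x":0.0015,"y":-0.031,"z":0,"ax":0,"ay":0,"az":0.064},{"x":0.0015,"y":-0.031,"z":0,"ax":0,"ay":0,"az":0.064},{"x":0.0015,"y":-0.031,"z":0,"ax":0,"ay":0,"az":0.064},{"x":0.0015,"y":-0.031,"z":0,"ax":0,"ay":0,"az":0.064},{"x":0,"y":0,"z":0,"ax":0,"ay":0,"az":0},{"x":0,"y":0,"z":0,"ax":0,"ay":0,"az":0},{"x":0,"y":0,"z":0,"ax":0,"ay":0,"az":0}]'
python3 - <<'E'
from h import *
from scipy.optimize import least_squares
W=[snap('wrist','5'),snap('scene','5')]
for nm,c,R,z0,z1 in(('bottle',(505,-390),14.5,95,110),('jar',(570,-320),27,88,104),('tin',(440,-320),13.5,95,110)):
  for w,p in W:
    q=w.reshape(-1,3);q=q[(np.hypot(q[:,0]-c[0],q[:,1]-c[1])<35)&(q[:,2]>z0)&(q[:,2]<z1)]
    if len(q)<20: print(nm,'none');continue
    h=cv2.convexHull(q[:,:2].astype(np.float32))[:,0];f=least_squares(lambda c:np.hypot(*(h-c).T)-R,np.median(q[:,:2],0),loss='soft_l1');print(nm,f.x.round(1),np.abs(f.fun).mean().round(2),np.median(q[:,2]).round(1))
E
```

```text
time: 28.97
position: [486.2, -21.7, 183.5]
eef_rot: [[0.649, 0.761, -0.002], [0.761, -0.649, -0.0], [-0.001, -0.001, -1.0]]
contact_force: [1.0, -0.4, -0.2]
width: 85.7
time: 30.22
position: [504.6, -391.4, 183.2]
eef_rot: [[-0.058, 0.998, -0.002], [0.998, 0.058, 0.001], [0.001, -0.002, -1.0]]
contact_force: [0.2, 0.7, 0.8]
width: 85.1
bottle [ 504. -389.] 0.29 102.8
bottle [ 502.6 -388.1] 0.44 101.0
jar [ 569.5 -319.8] 0.24 94.7
jar [ 569.  -319.1] 0.39 93.5
tin [ 440.3 -320.4] 0.28 102.6
tin [ 439.8 -319.2] 0.64 101.3
```

```bash
python3 -m handwheel '[{"x":0,"y":0.001,"z":-0.02,"ax":0,"ay":0,"az":0},{"x":0,"y":0,"z":-0.03,"ax":0,"ay":0,"az":0},{"x":0,"y":0,"z":-0.03,"ax":0,"ay":0,"az":0},{"x":0,"y":0,"z":-0.025,"ax":0,"ay":0,"az":0},{"x":0,"y":0,"z":-0.014,"ax":0,"ay":0,"az":0},{"x":0,"y":0,"z":-0.005,"ax":0,"ay":0,"az":0},{"x":0,"y":0,"z":0,"ax":0,"ay":0,"az":0},{"x":0,"y":0,"z":0,"ax":0,"ay":0,"az":0}]'; python3 -m handwheel '[{"x":0,"y":0,"z":0,"ax":0,"ay":0,"az":0},{"x":0,"y":0,"z":0,"ax":0,"ay":0,"az":0},{"x":0,"y":0,"z":0,"ax":0,"ay":0,"az":0},{"x":0,"y":0,"z":0,"ax":0,"ay":0,"az":0},{"x":0,"y":0,"z":0,"ax":0,"ay":0,"az":0},{"x":0,"y":0,"z":0,"ax":0,"ay":0,"az":0},{"x":0,"y":0,"z":0,"ax":0,"ay":0,"az":0},{"x":0,"y":0,"z":0,"ax":0,"ay":0,"az":0},{"x":0,"y":0,"z":0,"ax":0,"ay":0,"az":0},{"x":0,"y":0,"z":0,"ax":0,"ay":0,"az":0}]' 0 35
```

```text
time: 30.98
position: [505.7, -391.2, 61.4]
eef_rot: [[-0.059, 0.998, 0.001], [0.998, 0.059, -0.001], [-0.001, 0.001, -1.0]]
contact_force: [-0.2, -0.7, 0.7]
width: 85.1
time: 31.82
position: [505.6, -391.4, 61.5]
eef_rot: [[-0.059, 0.998, 0.001], [0.998, 0.059, -0.001], [-0.001, 0.001, -1.0]]
contact_force: [-1.2, 2.4, 10.6]
width: 46.6
```

```bash
python3 -m handwheel '[{"x":0,"y":0,"z":0.005,"ax":0,"ay":0,"az":0},{"x":0,"y":0,"z":0.015,"ax":0,"ay":0,"az":0},{"x":0,"y":0,"z":0.025,"ax":0,"ay":0,"az":0},{"x":0,"y":0,"z":0.03,"ax":0,"ay":0,"az":0},{"x":0,"y":0,"z":0.025,"ax":0,"ay":0,"az":0},{"x":0,"y":0,"z":0.015,"ax":0,"ay":0,"az":0},{"x":0,"y":0,"z":0.005,"ax":0,"ay":0,"az":0}]'; python3 -m handwheel '[{"x":0.001,"y":0.015,"z":0,"ax":0,"ay":0,"az":0},{"x":0.002,"y":0.025,"z":0,"ax":0,"ay":0,"az":0},{"x":0.003,"y":0.033,"z":0,"ax":0,"ay":0,"az":0},{"x":0.003,"y":0.033,"z":0,"ax":0,"ay":0,"az":0},{"x":0.003,"y":0.033,"z":0,"ax":0,"ay":0,"az":0},{"x":0.003,"y":0.033,"z":0,"ax":0,"ay":0,"az":0},{"x":0.003,"y":0.033,"z":0,"ax":0,"ay":0,"az":0},{"x":0.003,"y":0.033,"z":0,"ax":0,"ay":0,"az":0},{"x":0.003,"y":0.033,"z":0,"ax":0,"ay":0,"az":0},{"x":0.003,"y":0.033,"z":0,"ax":0,"ay":0,"az":0},{"x":0.003,"y":0.033,"z":0,"ax":0,"ay":0,"az":0},{"x":0.003,"y":0.033,"z":0,"ax":0,"ay":0,"az":0},{"x":0.003,"y":0.02,"z":0,"ax":0,"ay":0,"az":0},{"x":0,"y":0.005,"z":0,"ax":0,"ay":0,"az":0},{"x":0,"y":0,"z":0,"ax":0,"ay":0,"az":0},{"x":0,"y":0,"z":0,"ax":0,"ay":0,"az":0}]'; python3 -m handwheel '[{"x":0,"y":0,"z":-0.02,"ax":0,"ay":0,"az":0},{"x":0,"y":0,"z":-0.03,"ax":0,"ay":0,"az":0},{"x":0,"y":0,"z":-0.03,"ax":0,"ay":0,"az":0},{"x":0,"y":0,"z":-0.02,"ax":0,"ay":0,"az":0},{"x":0,"y":0,"z":-0.01,"ax":0,"ay":0,"az":0},{"x":0,"y":0,"z":-0.004,"ax":0,"ay":0,"az":0},{"x":0,"y":0,"z":0,"ax":0,"ay":0,"az":0},{"x":0,"y":0,"z":0,"ax":0,"ay":0,"az":0},{"x":0,"y":0,"z":0,"ax":0,"ay":0,"az":0}]'
```

```text
time: 32.4
position: [505.9, -391.9, 183.6]
eef_rot: [[-0.059, 0.998, 0.004], [0.998, 0.059, -0.002], [-0.002, 0.003, -1.0]]
contact_force: [0.4, -0.5, -0.8]
width: 47.0
time: 33.73
position: [540.4, 3.5, 179.6]
eef_rot: [[-0.059, 0.998, -0.001], [0.998, 0.059, -0.0], [-0.0, -0.001, -1.0]]
contact_force: [-0.1, -1.0, -1.1]
width: 47.2
time: 34.48
position: [541.9, 3.7, 67.6]
eef_rot: [[-0.059, 0.998, 0.002], [0.998, 0.059, 0.0], [-0.0, 0.002, -1.0]]
contact_force: [0.0, 0.3, -1.8]
width: 46.9
```

```bash
python3 -m handwheel '[{"x":0,"y":0,"z":-0.002,"ax":0,"ay":0,"az":0},{"x":0,"y":0,"z":-0.0015,"ax":0,"ay":0,"az":0},{"x":0,"y":0,"z":-0.0007,"ax":0,"ay":0,"az":0},{"x":0,"y":0,"z":0,"ax":0,"ay":0,"az":0},{"x":0,"y":0,"z":0,"ax":0,"ay":0,"az":0}]'
```

```text
time: 34.9
position: [541.8, 4.0, 63.5]
eef_rot: [[-0.059, 0.998, 0.002], [0.998, 0.059, 0.0], [0.0, 0.002, -1.0]]
contact_force: [-5.2, -0.7, 18.9]
width: 46.9
```

```bash
python3 -m handwheel '[{"x":0,"y":0,"z":0.0005,"ax":0,"ay":0,"az":0},{"x":0,"y":0,"z":0,"ax":0,"ay":0,"az":0},{"x":0,"y":0,"z":0,"ax":0,"ay":0,"az":0},{"x":0,"y":0,"z":0,"ax":0,"ay":0,"az":0},{"x":0,"y":0,"z":0,"ax":0,"ay":0,"az":0},{"x":0,"y":0,"z":0,"ax":0,"ay":0,"az":0},{"x":0,"y":0,"z":0,"ax":0,"ay":0,"az":0},{"x":0,"y":0,"z":0.01,"ax":0,"ay":0,"az":0},{"x":0,"y":0,"z":0.02,"ax":0,"ay":0,"az":0},{"x":0,"y":0,"z":0.025,"ax":0,"ay":0,"az":0},{"x":0,"y":0,"z":0.025,"ax":0,"ay":0,"az":0},{"x":0,"y":0,"z":0.025,"ax":0,"ay":0,"az":0},{"x":0,"y":0,"z":0.015,"ax":0,"ay":0,"az":0}]' 1; python3 -m handwheel '[{"x":0.0017,"y":-0.0202,"z":0,"ax":0,"ay":0,"az":-0.096},{"x":0.0017,"y":-0.0202,"z":0,"ax":0,"ay":0,"az":-0.096},{"x":0.0017,"y":-0.0202,"z":0,"ax":0,"ay":0,"az":-0.096},{"x":0.0017,"y":-0.0202,"z":0,"ax":0,"ay":0,"az":-0.096},{"x":0.0017,"y":-0.0202,"z":0,"ax":0,"ay":0,"az":-0.096},{"x":0.0017,"y":-0.0202,"z":0,"ax":0,"ay":0,"az":-0.096},{"x":0.0017,"y":-0.0202,"z":0,"ax":0,"ay":0,"az":-0.096},{"x":0.0017,"y":-0.0202,"z":0,"ax":0,"ay":0,"az":-0.096},{"x":0.0017,"y":-0.0202,"z":0,"ax":0,"ay":0,"az":-0.096},{"x":0.0017,"y":-0.0202,"z":0,"ax":0,"ay":0,"az":-0.096},{"x":0.0017,"y":-0.0202,"z":0,"ax":0,"ay":0,"az":-0.096},{"x":0.0017,"y":-0.0202,"z":0,"ax":0,"ay":0,"az":-0.096},{"x":0.0017,"y":-0.0202,"z":0,"ax":0,"ay":0,"az":-0.096},{"x":0.0017,"y":-0.0202,"z":0,"ax":0,"ay":0,"az":-0.096},{"x":0.0017,"y":-0.0202,"z":0,"ax":0,"ay":0,"az":-0.096},{"x":0.0017,"y":-0.0202,"z":0,"ax":0,"ay":0,"az":-0.096},{"x":0,"y":0,"z":0,"ax":0,"ay":0,"az":0},{"x":0,"y":0,"z":0,"ax":0,"ay":0,"az":0},{"x":0,"y":0,"z":0,"ax":0,"ay":0,"az":0}]'
```

```text
time: 35.98
position: [541.7, 3.9, 185.9]
eef_rot: [[-0.059, 0.998, 0.003], [0.998, 0.059, 0.0], [0.0, 0.003, -1.0]]
contact_force: [0.5, 0.3, 0.1]
width: 85.4
time: 37.57
position: [568.3, -318.7, 182.9]
eef_rot: [[0.995, 0.095, 0.0], [0.095, -0.995, 0.001], [0.0, -0.001, -1.0]]
contact_force: [0.8, 0.4, -0.2]
width: 85.3
```

```bash
python3 -m handwheel '[{"x":0.001,"y":-0.001,"z":-0.02,"ax":0,"ay":0,"az":0},{"x":0,"y":0,"z":-0.03,"ax":0,"ay":0,"az":0},{"x":0,"y":0,"z":-0.03,"ax":0,"ay":0,"az":0},{"x":0,"y":0,"z":-0.02,"ax":0,"ay":0,"az":0},{"x":0,"y":0,"z":-0.01,"ax":0,"ay":0,"az":0},{"x":0,"y":0,"z":-0.005,"ax":0,"ay":0,"az":0},{"x":0,"y":0,"z":0,"ax":0,"ay":0,"az":0},{"x":0,"y":0,"z":0,"ax":0,"ay":0,"az":0}]'; python3 -m handwheel '[{"x":0,"y":0,"z":0,"ax":0,"ay":0,"az":0},{"x":0,"y":0,"z":0,"ax":0,"ay":0,"az":0},{"x":0,"y":0,"z":0,"ax":0,"ay":0,"az":0},{"x":0,"y":0,"z":0,"ax":0,"ay":0,"az":0},{"x":0,"y":0,"z":0,"ax":0,"ay":0,"az":0},{"x":0,"y":0,"z":0,"ax":0,"ay":0,"az":0},{"x":0,"y":0,"z":0,"ax":0,"ay":0,"az":0},{"x":0,"y":0,"z":0,"ax":0,"ay":0,"az":0},{"x":0,"y":0,"z":0,"ax":0,"ay":0,"az":0},{"x":0,"y":0,"z":0,"ax":0,"ay":0,"az":0}]' 0 35
```

```text
time: 38.23
position: [569.9, -320.4, 68.8]
eef_rot: [[0.996, 0.094, 0.001], [0.094, -0.996, -0.0], [0.001, 0.0, -1.0]]
contact_force: [0.4, -1.3, 1.2]
width: 85.4
time: 39.07
position: [569.9, -320.5, 68.8]
eef_rot: [[0.996, 0.094, 0.002], [0.094, -0.996, -0.0], [0.001, 0.0, -1.0]]
contact_force: [-1.7, 2.9, 9.1]
width: 52.9
```

```bash
python3 -m handwheel '[{"x":0,"y":0,"z":0.005,"ax":0,"ay":0,"az":0},{"x":0,"y":0,"z":0.015,"ax":0,"ay":0,"az":0},{"x":0,"y":0,"z":0.025,"ax":0,"ay":0,"az":0},{"x":0,"y":0,"z":0.03,"ax":0,"ay":0,"az":0},{"x":0,"y":0,"z":0.025,"ax":0,"ay":0,"az":0},{"x":0,"y":0,"z":0.015,"ax":0,"ay":0,"az":0},{"x":0,"y":0,"z":0.005,"ax":0,"ay":0,"az":0}]'; python3 -m handwheel '[{"x":0.001,"y":0.015,"z":0,"ax":0,"ay":0,"az":0},{"x":0.002,"y":0.025,"z":0,"ax":0,"ay":0,"az":0},{"x":0.003,"y":0.03,"z":0,"ax":0,"ay":0,"az":0},{"x":0.003,"y":0.03,"z":0,"ax":0,"ay":0,"az":0},{"x":0.003,"y":0.03,"z":0,"ax":0,"ay":0,"az":0},{"x":0.003,"y":0.03,"z":0,"ax":0,"ay":0,"az":0},{"x":0.003,"y":0.03,"z":0,"ax":0,"ay":0,"az":0},{"x":0.003,"y":0.03,"z":0,"ax":0,"ay":0,"az":0},{"x":0.002,"y":0.025,"z":0,"ax":0,"ay":0,"az":0},{"x":0,"y":0.015,"z":0,"ax":0,"ay":0,"az":0},{"x":0,"y":0.005,"z":0,"ax":0,"ay":0,"az":0},{"x":0,"y":0,"z":0,"ax":0,"ay":0,"az":0},{"x":0,"y":0,"z":0,"ax":0,"ay":0,"az":0}]'; python3 -m handwheel '[{"x":0,"y":0,"z":-0.02,"ax":0,"ay":0,"az":0},{"x":0,"y":0,"z":-0.03,"ax":0,"ay":0,"az":0},{"x":0,"y":0,"z":-0.03,"ax":0,"ay":0,"az":0},{"x":0,"y":0,"z":-0.02,"ax":0,"ay":0,"az":0},{"x":0,"y":0,"z":-0.01,"ax":0,"ay":0,"az":0},{"x":0,"y":0,"z":-0.004,"ax":0,"ay":0,"az":0},{"x":0,"y":0,"z":0,"ax":0,"ay":0,"az":0},{"x":0,"y":0,"z":0,"ax":0,"ay":0,"az":0},{"x":0,"y":0,"z":0,"ax":0,"ay":0,"az":0}]'
```

```text
time: 39.65
position: [570.1, -320.9, 190.9]
eef_rot: [[0.996, 0.094, 0.004], [0.094, -0.996, -0.001], [0.003, 0.002, -1.0]]
contact_force: [1.0, 0.2, -2.8]
width: 53.5
time: 40.73
position: [591.8, -55.7, 187.0]
eef_rot: [[0.996, 0.094, -0.001], [0.094, -0.996, -0.0], [-0.001, 0.0, -1.0]]
contact_force: [-0.5, -0.6, -2.0]
width: 53.2
time: 41.48
position: [593.1, -55.6, 74.9]
eef_rot: [[0.996, 0.093, 0.002], [0.093, -0.996, 0.0], [0.002, 0.0, -1.0]]
contact_force: [-0.0, 0.4, -2.0]
width: 52.9
```

```bash
python3 -m handwheel '[{"x":0,"y":0,"z":-0.002,"ax":0,"ay":0,"az":0},{"x":0,"y":0,"z":-0.0015,"ax":0,"ay":0,"az":0},{"x":0,"y":0,"z":-0.0005,"ax":0,"ay":0,"az":0},{"x":0,"y":0,"z":0,"ax":0,"ay":0,"az":0},{"x":0,"y":0,"z":0,"ax":0,"ay":0,"az":0}]'
```

```text
time: 41.9
position: [592.9, -55.2, 70.8]
eef_rot: [[0.996, 0.094, 0.001], [0.094, -0.996, 0.0], [0.002, -0.0, -1.0]]
contact_force: [-3.6, -0.0, 13.0]
width: 52.9
```

```bash
python3 -m handwheel '[{"x":0,"y":0,"z":0.0005,"ax":0,"ay":0,"az":0},{"x":0,"y":0,"z":0,"ax":0,"ay":0,"az":0},{"x":0,"y":0,"z":0,"ax":0,"ay":0,"az":0},{"x":0,"y":0,"z":0,"ax":0,"ay":0,"az":0},{"x":0,"y":0,"z":0,"ax":0,"ay":0,"az":0},{"x":0,"y":0,"z":0,"ax":0,"ay":0,"az":0},{"x":0,"y":0,"z":0,"ax":0,"ay":0,"az":0},{"x":0,"y":0,"z":0.01,"ax":0,"ay":0,"az":0},{"x":0,"y":0,"z":0.02,"ax":0,"ay":0,"az":0},{"x":0,"y":0,"z":0.025,"ax":0,"ay":0,"az":0},{"x":0,"y":0,"z":0.025,"ax":0,"ay":0,"az":0},{"x":0,"y":0,"z":0.02,"ax":0,"ay":0,"az":0},{"x":0,"y":0,"z":0.01,"ax":0,"ay":0,"az":0}]' 1; python3 -m handwheel '[{"x":-0.0118,"y":-0.0204,"z":0,"ax":0,"ay":0,"az":-0.002},{"x":-0.0118,"y":-0.0204,"z":0,"ax":0,"ay":0,"az":-0.002},{"x":-0.0118,"y":-0.0204,"z":0,"ax":0,"ay":0,"az":-0.002},{"x":-0.0118,"y":-0.0204,"z":0,"ax":0,"ay":0,"az":-0.002},{"x":-0.0118,"y":-0.0204,"z":0,"ax":0,"ay":0,"az":-0.002},{"x":-0.0118,"y":-0.0204,"z":0,"ax":0,"ay":0,"az":-0.002},{"x":-0.0118,"y":-0.0204,"z":0,"ax":0,"ay":0,"az":-0.002},{"x":-0.0118,"y":-0.0204,"z":0,"ax":0,"ay":0,"az":-0.002},{"x":-0.0118,"y":-0.0204,"z":0,"ax":0,"ay":0,"az":-0.002},{"x":-0.0118,"y":-0.0204,"z":0,"ax":0,"ay":0,"az":-0.002},{"x":-0.0118,"y":-0.0204,"z":0,"ax":0,"ay":0,"az":-0.002},{"x":-0.0118,"y":-0.0204,"z":0,"ax":0,"ay":0,"az":-0.002},{"x":-0.0118,"y":-0.0204,"z":0,"ax":0,"ay":0,"az":0},{"x":0,"y":0,"z":0,"ax":0,"ay":0,"az":0},{"x":0,"y":0,"z":0,"ax":0,"ay":0,"az":0},{"x":0,"y":0,"z":0,"ax":0,"ay":0,"az":0}]'
```

```text
time: 42.98
position: [593.2, -55.6, 183.4]
eef_rot: [[0.996, 0.093, 0.003], [0.093, -0.996, 0.0], [0.003, 0.0, -1.0]]
contact_force: [-0.0, 0.2, 0.4]
width: 84.9
time: 44.32
position: [439.0, -320.1, 180.0]
eef_rot: [[0.998, 0.07, -0.0], [0.07, -0.998, 0.0], [-0.0, -0.0, -1.0]]
contact_force: [0.3, 0.1, 1.2]
width: 85.3
```

```bash
python3 -m handwheel '[{"x":0.0005,"y":0,"z":-0.02,"ax":0,"ay":0,"az":0},{"x":0,"y":0,"z":-0.03,"ax":0,"ay":0,"az":0},{"x":0,"y":0,"z":-0.03,"ax":0,"ay":0,"az":0},{"x":0,"y":0,"z":-0.02,"ax":0,"ay":0,"az":0},{"x":0,"y":0,"z":-0.009,"ax":0,"ay":0,"az":0},{"x":0,"y":0,"z":-0.005,"ax":0,"ay":0,"az":0},{"x":0,"y":0,"z":0,"ax":0,"ay":0,"az":0},{"x":0,"y":0,"z":0,"ax":0,"ay":0,"az":0}]'; python3 -m handwheel '[{"x":0,"y":0,"z":0,"ax":0,"ay":0,"az":0},{"x":0,"y":0,"z":0,"ax":0,"ay":0,"az":0},{"x":0,"y":0,"z":0,"ax":0,"ay":0,"az":0},{"x":0,"y":0,"z":0,"ax":0,"ay":0,"az":0},{"x":0,"y":0,"z":0,"ax":0,"ay":0,"az":0},{"x":0,"y":0,"z":0,"ax":0,"ay":0,"az":0},{"x":0,"y":0,"z":0,"ax":0,"ay":0,"az":0},{"x":0,"y":0,"z":0,"ax":0,"ay":0,"az":0},{"x":0,"y":0,"z":0,"ax":0,"ay":0,"az":0},{"x":0,"y":0,"z":0,"ax":0,"ay":0,"az":0}]' 0 35
```

```text
time: 44.98
position: [440.0, -320.6, 66.9]
eef_rot: [[0.998, 0.07, 0.001], [0.07, -0.998, -0.0], [0.001, 0.0, -1.0]]
contact_force: [-0.6, -0.6, 0.1]
width: 85.3
time: 45.82
position: [439.8, -320.6, 66.9]
eef_rot: [[0.998, 0.07, 0.001], [0.07, -0.998, -0.0], [0.001, 0.0, -1.0]]
contact_force: [-1.2, 2.7, 9.6]
width: 45.5
```

```bash
python3 -m handwheel '[{"x":0,"y":0,"z":0.005,"ax":0,"ay":0,"az":0},{"x":0,"y":0,"z":0.015,"ax":0,"ay":0,"az":0},{"x":0,"y":0,"z":0.025,"ax":0,"ay":0,"az":0},{"x":0,"y":0,"z":0.03,"ax":0,"ay":0,"az":0},{"x":0,"y":0,"z":0.03,"ax":0,"ay":0,"az":0},{"x":0,"y":0,"z":0.02,"ax":0,"ay":0,"az":0},{"x":0,"y":0,"z":0.005,"ax":0,"ay":0,"az":0}]'; python3 -m handwheel '[{"x":0.005,"y":0.015,"z":0,"ax":0,"ay":0,"az":0},{"x":0.009,"y":0.025,"z":0,"ax":0,"ay":0,"az":0},{"x":0.012,"y":0.033,"z":0,"ax":0,"ay":0,"az":0},{"x":0.012,"y":0.033,"z":0,"ax":0,"ay":0,"az":0},{"x":0.012,"y":0.033,"z":0,"ax":0,"ay":0,"az":0},{"x":0.012,"y":0.033,"z":0,"ax":0,"ay":0,"az":0},{"x":0.012,"y":0.033,"z":0,"ax":0,"ay":0,"az":0},{"x":0.012,"y":0.033,"z":0,"ax":0,"ay":0,"az":0},{"x":0.012,"y":0.033,"z":0,"ax":0,"ay":0,"az":0},{"x":0.012,"y":0.033,"z":0,"ax":0,"ay":0,"az":0},{"x":0.012,"y":0.033,"z":0,"ax":0,"ay":0,"az":0},{"x":0.012,"y":0.033,"z":0,"ax":0,"ay":0,"az":0},{"x":0.006,"y":0.016,"z":0,"ax":0,"ay":0,"az":0},{"x":0.003,"y":0.005,"z":0,"ax":0,"ay":0,"az":0},{"x":0,"y":0,"z":0,"ax":0,"ay":0,"az":0},{"x":0,"y":0,"z":0,"ax":0,"ay":0,"az":0},{"x":0,"y":0,"z":0,"ax":0,"ay":0,"az":0}]'; python3 -m handwheel '[{"x":0,"y":0,"z":-0.02,"ax":0,"ay":0,"az":0},{"x":0,"y":0,"z":-0.03,"ax":0,"ay":0,"az":0},{"x":0,"y":0,"z":-0.03,"ax":0,"ay":0,"az":0},{"x":0,"y":0,"z":-0.025,"ax":0,"ay":0,"az":0},{"x":0,"y":0,"z":-0.015,"ax":0,"ay":0,"az":0},{"x":0,"y":0,"z":-0.004,"ax":0,"ay":0,"az":0},{"x":0,"y":0,"z":0,"ax":0,"ay":0,"az":0},{"x":0,"y":0,"z":0,"ax":0,"ay":0,"az":0},{"x":0,"y":0,"z":0,"ax":0,"ay":0,"az":0}]'
```

```text
time: 46.4
position: [440.4, -321.4, 199.8]
eef_rot: [[0.998, 0.069, 0.004], [0.07, -0.998, -0.002], [0.004, 0.002, -1.0]]
contact_force: [0.2, -0.2, -0.7]
width: 45.7
time: 47.82
position: [581.9, 68.7, 196.0]
eef_rot: [[0.998, 0.068, -0.001], [0.068, -0.998, -0.001], [-0.001, 0.001, -1.0]]
contact_force: [0.3, 0.4, -0.7]
width: 45.7
time: 48.57
position: [583.1, 70.1, 73.5]
eef_rot: [[0.998, 0.069, 0.002], [0.069, -0.998, 0.0], [0.002, -0.0, -1.0]]
contact_force: [0.3, -0.0, -1.2]
width: 45.9
```

```bash
python3 -m handwheel '[{"x":0,"y":0,"z":-0.002,"ax":0,"ay":0,"az":0},{"x":0,"y":0,"z":-0.0015,"ax":0,"ay":0,"az":0},{"x":0,"y":0,"z":-0.001,"ax":0,"ay":0,"az":0},{"x":0,"y":0,"z":0,"ax":0,"ay":0,"az":0},{"x":0,"y":0,"z":0,"ax":0,"ay":0,"az":0}]'
```

```text
time: 48.98
position: [582.9, 70.7, 68.8]
eef_rot: [[0.998, 0.07, 0.001], [0.07, -0.998, 0.001], [0.001, -0.001, -1.0]]
contact_force: [-4.1, -0.1, 15.8]
width: 45.6
```

Release, rise, and back off to the starting view for a check from the same pose.

```bash
python3 -m handwheel '[{"x":0,"y":0,"z":0.0005,"ax":0,"ay":0,"az":0},{"x":0,"y":0,"z":0,"ax":0,"ay":0,"az":0},{"x":0,"y":0,"z":0,"ax":0,"ay":0,"az":0},{"x":0,"y":0,"z":0,"ax":0,"ay":0,"az":0},{"x":0,"y":0,"z":0,"ax":0,"ay":0,"az":0},{"x":0,"y":0,"z":0,"ax":0,"ay":0,"az":0},{"x":0,"y":0,"z":0,"ax":0,"ay":0,"az":0},{"x":0,"y":0,"z":0.01,"ax":0,"ay":0,"az":0},{"x":0,"y":0,"z":0.02,"ax":0,"ay":0,"az":0},{"x":0,"y":0,"z":0.025,"ax":0,"ay":0,"az":0},{"x":0,"y":0,"z":0.025,"ax":0,"ay":0,"az":0},{"x":0,"y":0,"z":0.03,"ax":0,"ay":0,"az":0},{"x":0.01,"y":-0.01,"z":0.03,"ax":0,"ay":0,"az":0},{"x":0.02,"y":-0.015,"z":0.03,"ax":0,"ay":0,"az":-0.02},{"x":0.02,"y":-0.015,"z":0.015,"ax":0,"ay":0,"az":-0.02},{"x":0.02,"y":-0.015,"z":0,"ax":0,"ay":0,"az":-0.02},{"x":0.02,"y":-0.015,"z":0,"ax":0,"ay":0,"az":-0.01},{"x":0,"y":0,"z":0,"ax":0,"ay":0,"az":0},{"x":0,"y":0,"z":0,"ax":0,"ay":0,"az":0},{"x":0,"y":0,"z":0,"ax":0,"ay":0,"az":0}]' 1
python3 - <<'E'
from h import *
from scipy.optimize import least_squares
for t in '06':
  for n in('wrist','scene','side'):
    w,p=cloud(n,t) if t=='0' else snap(n,t)
    for nm,c,R,z0,z1 in(('bottle',(541,4),14.5,98,110),('jar',(593,-55),27,91,104),('tin',(583,71),13.5,98,110),('pot',(667,93),18,22,34),('rub',(675,-54),0,14,23),('block',(463,351),0,33,41)):
      q=w.reshape(-1,3);q=q[(np.hypot(q[:,0]-c[0],q[:,1]-c[1])<35)&(q[:,2]>z0)&(q[:,2]<z1)]
      if len(q)<20: continue
      h=cv2.convexHull(q[:,:2].astype(np.float32))[:,0]
      x=least_squares(lambda c:np.hypot(*(h-c).T)-R,np.median(q[:,:2],0),loss='soft_l1').x if R else np.array(cv2.minAreaRect(h)[0])
      print(t,n,nm,x.round(1),np.median(q[:,2]).round(1))
a=cv2.imread('pics/scene6.png');b=cv2.imread('pics/side6.png');cv2.imwrite('pics/v6.png',cv2.resize(np.hstack([a,b]),(800,300)))
E
```

```text
time: 50.65
position: [671.9, 0.7, 253.3]
eef_rot: [[1.0, -0.0, -0.001], [-0.0, -1.0, 0.0], [-0.001, -0.0, -1.0]]
contact_force: [-1.5, 0.6, -0.1]
width: 85.4
0 wrist bottle [540.9   4.2] 104.6
0 wrist jar [592.9 -54.4] 96.7
0 wrist tin [583.5  70.9] 104.7
0 wrist pot [665.   94.2] 26.8
0 wrist rub [685.9 -54. ] 18.8
0 scene bottle [538.8   4.4] 103.5
0 scene jar [592.1 -54.5] 95.7
0 scene tin [582.1  71.5] 103.7
0 scene pot [664.3  94.8] 25.9
0 scene rub [684.8 -54.2] 17.6
0 side bottle [541.3   2.7] 104.3
0 side jar [593.3 -55.6] 96.6
0 side tin [583.1  69.5] 104.3
0 side pot [665.3  92.4] 26.6
0 side rub [685.3 -55.7] 18.4
6 wrist bottle [541.    5.1] 104.6
6 wrist jar [593.6 -54.1] 96.7
6 wrist tin [583.6  71.3] 104.6
6 wrist pot [664.6  94.4] 26.8
6 wrist rub [685.6 -54. ] 18.8
6 scene bottle [539.9   5.4] 104.0
6 scene jar [592.4 -54.3] 95.8
6 scene tin [582.8  71.4] 103.8
6 scene pot [664.2  94.9] 26.1
6 scene rub [685.2 -54.4] 17.7
6 scene block [462.2 351.2] 37.7
6 side bottle [541.3   3.2] 104.5
6 side jar [593.8 -55.8] 96.5
6 side tin [584.4  69.7] 104.6
6 side pot [664.5  92.4] 26.5
6 side rub [685.2 -56.3] 18.2
6 side block [464.6 347.6] 37.9
```

View pics/v6.png

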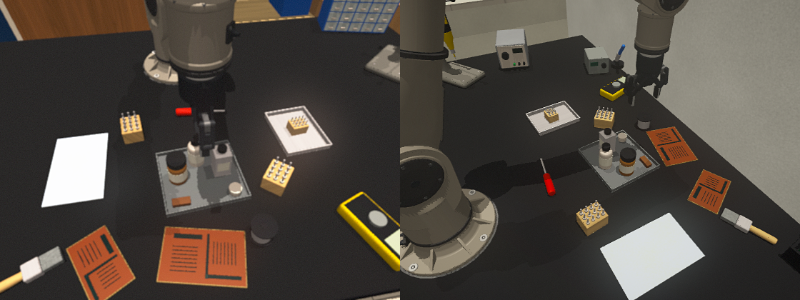

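All three items are within about 1.5 mm of their start positions and upright. The block lies flat in the parts tray, and the pot and rubber are unmoved.

```bash
python3 -c "
from station import env
env.close_job()"
```

```text
the job is handed in; nothing more can be done
```

The job is done and handed in, with the robot's clock at about 51 s of the 144 s allowed. I stood the jar, tin and bottle on the white card and set the drill-bit block in the steel parts tray. Then I put the bottle, jar and tin back on their spots.

The last checks, from all three cameras with the arm back near its starting pose, showed:
- **Bottle, tin and jar:** each stands upright within about 1.5 mm of where it started.
- **Block:** it lies flat, let go, about 6 mm from the tray centre. The scene and side cameras differ by 2–4 mm on its exact position, well inside the tolerance.
- **Pot and abrasive rubber:** unmoved to within 1 mm.

The gripper is open and clear of everything, and no check failed. One command early on was refused because of its row format, and the arm did not move for it.

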